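Lay culture bottles down in the slope trays and close the stack for the incubator

ROBOT

A 7-joint arm with a two-finger parallel gripper is mounted at the origin on the work surface. World frame = base frame: x ahead of the robot, y to its left, z up, the work surface at z = 0. Lengths are in m, angles in rad, forces in N, time in s.
With the tool pointing down it reaches from about 0.35 to 0.9 m from the base axis. Payload 8.1 kg.
Tool frame: the origin (TCP) lies on the centre line of the jaws, within the pads' length; the fingertips stand 19 mm ahead of it and the grasp point (between the pads) is the TCP (arm.tip_reach is the distance from the TCP to the fingertips, in m); z points along the fingers, y is the line along which they close (so a half turn about z gives the same grasp; the last joint's range is limited). The gripper opens to 92 mm and grips with 3 to 60 N. Pads are 19 mm wide; open, the fingers measure 130 mm over their backs; the gripper's body (75 mm by 190 mm) begins 47 mm behind the grasp point.
Start: joints at [1.145, 0.434, 0.025, 1.573, -0.012, 1.134, -0.075], TCP at [0.198, -0.593, 0.246] pointing down, gripper open.
Joint ranges: [-2.62, 2.62], [-0.44, 2.09], [-1.27, 1.32], [0.08, 2.57], [-1.32, 4.46], [0.12, 2], [-2.74, 2.74]. Speed limits (rad/s): [2.22, 2.22, 3.01, 3.01, 3.14, 3.14, 3.14].

INTERFACE

Orientations are given as a rotation vector (axis times angle).
In Python, from cell import arm gives the robot as it stands.
- The arm moves only by the tool arm_command, never from a script. Its argument "targets" is a list that holds one entry, the list of rows, each a list of 6 numbers: the shift along the tool's x, y, z in m, then the turn, a rotation vector about the tool's x, y, z in rad. A call has 1 to 10 rows; each row shifts and turns the commanded pose from where the row before left it, along the tool's axes as they then stand; what a row does not reach is not made up. A row lasts 1/8 s, in which the tool goes at most 62.5 mm and 10.7 degrees, less where a joint would pass 70% of its speed; a pose out of reach is approached as far as the arm can. A call with a gripper value outside its range is refused whole. "jaw" is the finger opening in m, from 0 to 0.0918, set as the call begins (left out, the last holds). The fingers move at their own pace and stop on an object; "newtons" is the grip in N (left out, the last holds). Time passes only in rows, so rows that do not move let the fingers close. It gives the time, the measured TCP pose, the force, the opening and the grip force at its end, in the units of the state.
- arm.observe(): the state, without advancing time (a new reading comes with each control period).
- arm.get_image(name): name is "scene" or "top"; returns a dict with "pixels" (420x560x3 uint8, red, green, blue), "z_map" (420x560 float32, m along the optical axis (not along the pixel's ray), 0 where there is no reading), "fx", "fy", "cx", "cy" (pixels), "xyz" and "rotation" of the camera in the world. Camera axes: x right, y down, z forward; pixel columns grow to the right and rows downward; lengths in m; the calibration is good to about 2 mm. A picture is of the moment at which its call begins.
- arm.sign_off(): hands the job in; it is judged then, once.
The state is a dict: "clock": time; "joints": joint angles; "dq": joint speeds; "joint_efforts": joint torques, N m; "position": TCP position; "ee_rot": TCP orientation; "force": force on the tool from outside, world axes, zero at the start; "ft_torque": the same for the moment, N m; "width": opening from 0.0 (shut) to 1.0 (fully open); "gripper_force": force on a finger pad.
Only numpy, scipy, OpenCV 4.12 (cv2) and the standard library are available. Lean on these libraries where they do the work, as an engineer would, in place of code of your own. Each camera call takes 0.05 s, during which the arm holds its last target. There are 200 camera calls.

TASK

Lay all the standing culture bottles on their sides in the troughs of the slope trays, one to a trough: take the lid off the bottom tray, fill that one first, stack the second tray on it, lay the remaining bottles there and close the stack with the lid. Each skirt must drop fully home over the raised deck below, cut corners over cut corners. The bottles are glass: grip them gently, with no more than 20 N, and leave the other things on the bench where they are.

Things in the scene. Friction and masses are not known exactly. Their poses are not given: they have to be found in the camera images.
- base: bottom slope tray, white plastic, fixed. 122 mm (x) by 144 mm (y); the two corners at +x cut at 45 degrees (20 mm off each side), those at -x square. Origin: centre of underside, z up. The skirt above rests on its rim ledge 8 mm up, round a raised deck (111 x 133 mm, same cut corners, 2.5 mm clearance) 15 mm up. Deck: two troughs along x and between them a fin, 12 mm thick (y), 46 long (x), top 53 mm up
- base_slot1 (a point): centre of a bottle lying in the trough at y = +45 mm of the bottom tray, 41 mm above the tray's underside and 26 mm above its deck; x runs along the trough, z up. Trough: open V, 62 mm long, its edges 10 mm either side of the axis and up to 17 mm above the deck, 23 mm wide overall, so fingers pass outside it
- base_slot2 (a point): centre of a bottle lying in the trough at y = -45 mm of the bottom tray, 41 mm above the tray's underside and 26 mm above its deck; x runs along the trough, z up. As base_slot1
- upper_mid (a point): second slope tray, white plastic, loose, 0.22 kg, starts empty and upright on the bench; outline and cut corners as the bottom tray. Point: on its centre line, 50 mm above its skirt's lower edge; x to the cut corners, z up. Skirt: 3 mm wall, hollow, 50 mm deep. Its own rim ledge is 56 mm, its deck 63 mm above the skirt's edge. Seated on the bottom tray this point is 58 mm above that origin, same x direction
- upper_fin (a point): middle of the second tray's upright grey lifting fin between its troughs, 82 mm above its skirt's lower edge (32 mm above upper_mid): 12 mm thick (y), 46 mm long (x), 38 mm tall, top 19 mm above this point
- upper_slot1 (a point): centre of a bottle lying in the trough at y = +45 mm of the second tray, 89 mm above the tray's underside and 26 mm above its deck; x runs along the trough, z up. Trough as base_slot1
- upper_slot2 (a point): centre of a bottle lying in the trough at y = -45 mm of the second tray, 89 mm above the tray's underside and 26 mm above its deck; x runs along the trough, z up. Trough as base_slot1
- lid_mid (a point): lid, white plastic, loose, 0.16 kg, starts seated on the bottom tray: outline, cut corners and hollow 50 mm skirt as the second tray, but a flat top 56 mm above its skirt's lower edge. Point: on its centre line, 50 mm above the skirt's edge; x to the cut corners, z up. Seated on the second tray it is 56 mm above upper_mid, same x direction
- lid_fin (a point): middle of the grey lifting fin on the lid, 74 mm above its skirt's lower edge (24 mm above lid_mid): 12 mm thick (y), 46 mm long (x), 36 mm tall, top 18 mm above this point
- bottle1_mid (a point): culture bottle, glass, paper label, aluminium screw cap, about 65 g, standing loose on the bench at first (may be absent). 84 mm tall; straight body 26 mm in diameter up to 64 mm above the foot, cap 21 mm in diameter. Point: on its axis 42 mm above the foot; z to the cap. Grip it with no more than 20 N at each finger
- bottle2_mid (a point): another such bottle, the same; may be absent
- bottle3_mid (a point): another such bottle, the same; may be absent
- bottle4_mid (a point): another such bottle, the same; may be absent
- tube_rack: white rack full of glass test tubes, 75 x 200 mm, 101 mm tall, long side along its y, origin at the centre of its underside; loose, leave alone
- tip_box: open grey box of pipette tips, 86 x 122 mm, 66 mm tall, long side along its y, origin at the centre of its underside; loose, leave alone
- pipette: hand pipette lying on the bench along its x, about 260 mm long, 26 mm high, origin on the bench under the middle of its grip; loose, leave alone
Mind the look-alikes: they are no part of the job. What is shaped like the part that bears upper_mid but green is not meant. Leave any purple look-alike of the part that bears bottle2_mid alone.

How it is judged:
By the outcome, as a careful person would: the job done as asked, in the order asked, and still so for the second after the job is handed in, with the robot touching nothing.
Of bottle1, bottle2, bottle3, bottle4 only 3 to 4 are there at a start; the rules pass over those that are not, and their reading is None.
At some moment in a run one of upper, lid may be knocked a few centimetres aside while the robot is not near it.
It also fails if it takes over 210 s, if anything falls off the work surface, if the arm or the gripper's body presses on something with over 40 N, if the wrist force passes 120 N, or if a joint passes its speed limit or range.

## Working session

There is one attempt and no reset: what is moved stays moved. The work goes in short steps, Python scripts to look and compute and a tool call to move; the robot and the scene stay as the last step left them, time stands still between calls to the robot, and variables do not carry over. Pictures are saved under pics/ and viewed, at most 14 in all, crops included, and the job is handed in when it is done.

Besides the shell and the picture viewer there is one more tool, called after "Emit:" as a command line: name --argument value ..., lists and objects as JSON in quotes. arm_command: Moves the arm, as the interface text tells. Its arguments: {"type":"object","properties":{"targets":{"type":"array","items":{"type":"array","items":{"type":"array","items":{"type":"number"}}}},"jaw":{"type":"number"},"newtons":{"type":"number"}},"required":["targets"]}

```bash
mkdir -p pics; ls; cat > h.py <<'E'
import numpy as np, cv2
from scipy.spatial.transform import Rotation as R
from cell import arm
def cloud(im):
    z=im["z_map"].astype(float);v,u=np.mgrid[:z.shape[0],:z.shape[1]]
    p=np.stack([(u-im["cx"])/im["fx"]*z,(v-im["cy"])/im["fy"]*z,z],-1)
    Rm=np.array(im["rotation"]); Rm=Rm if Rm.shape==(3,3) else R.from_rotvec(Rm).as_matrix()
    w=p@Rm.T+np.array(im["xyz"]); w[z==0]=np.nan
    return w
def get(n,save=None):
    im=arm.get_image(n)
    if save: cv2.imwrite("pics/"+save,cv2.cvtColor(im["pixels"],cv2.COLOR_RGB2BGR))
    return im,cloud(im)
E
python3 - <<'E'
from h import *
for n in("scene","top"):
    im,w=get(n,n+"0.png"); np.save(n+"0.npy",w); np.save(n+"0rgb.npy",im["pixels"])
    print(n,im["fx"],im["cx"],im["cy"],im["xyz"],im["rotation"],np.nanmin(w.reshape(-1,3),0),np.nanmax(w.reshape(-1,3),0))
print(arm.observe())
E
```

```text
pics
scene 386.5101041574052 277.00207915753754 213.61471844533114 [ 1.17534024 -0.19766641  1.04694224] [-2.16230921 -1.48180662  0.45304183] [-1.7631285  -1.22896452 -0.76903053] [1.42293118 1.93692081 0.50509527]
top 530.0461021817507 282.0046168123333 212.3285992412527 [0.29857735 0.00235081 1.66048041] [-2.14458139  2.10800038 -0.18113005] [-0.15476811 -1.33874363 -0.7839492 ] [1.81699748 1.45150887 0.79371069]
{'clock': 0.1, 'joints': array([ 1.1453852 ,  0.43519085,  0.02497559,  1.574027  , -0.01161409,
        1.13401794, -0.07508386]), 'dq': array([ 0.0003132 , -0.00249037, -0.00086999, -0.00045579, -0.00090588,
        0.00024121,  0.00080434]), 'joint_efforts': array([ 2.82954104e-03, -6.69130254e+01,  9.87882838e-01, -3.15148151e+01,
       -6.04970078e-02,  3.74107214e-02,  5.61017976e-05]), 'position': array([ 0.19808121, -0.5923039 ,  0.24499206]), 'ee_rot': array([-3.09934030e+00, -5.04543176e-01,  5.69345976e-04]), 'force': array([-0.0555791 ,  0.26156374, -0.7857401 ]), 'ft_torque': array([ 0.00195261,  0.01148585, -0.03073848]), 'gripper_force': 0.0, 'width': 0.9993446848803565}
```

View pics/scene0.png

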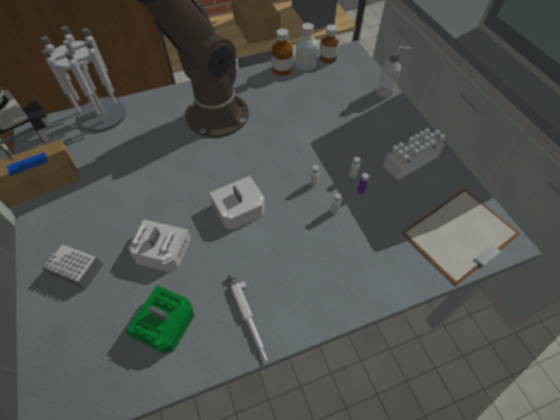

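View pics/top0.png

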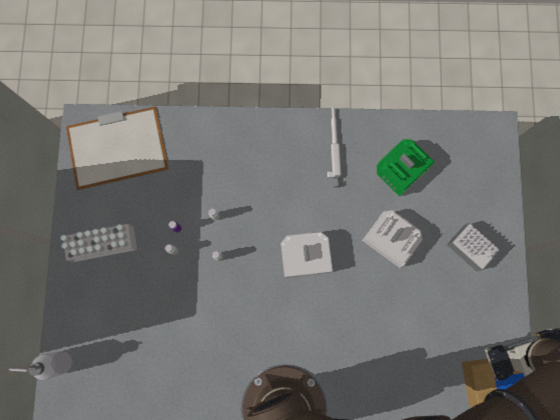

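The top view has world +x up and +y left. It shows the base with its lid at (306,254), the loose white tray at (393,238) and the green look-alike at (405,166). The white bottles are at (213,214), (217,256) and (171,250), so three are present, and the purple one is at (174,226). The scene view agrees: the lid is at (238,203), the tray at (160,245), and the bottles at (315,175), (336,203) and (355,167).

```bash
cat >> h.py <<'E'
def near(w,c,r,zlo,zhi):
    p=w.reshape(-1,3); p=p[~np.isnan(p[:,0])]
    return p[(np.hypot(p[:,0]-c[0],p[:,1]-c[1])<r)&(p[:,2]>zlo)&(p[:,2]<zhi)]
def rect(p):
    (c,s,a)=cv2.minAreaRect((p[:,:2]*1000).astype(np.float32)); return np.round(c,1),np.round(s,1),round(a,1)
E
python3 - <<'E'
from h import *
np.set_printoptions(suppress=True,precision=4)
W={n:np.load(n+"0.npy") for n in("top","scene")}
print("table",[np.nanmedian(near(W[n],(.55,0.0),.03,-.05,.05)[:,2]) for n in W])
for nm,px in dict(lid=(306,254),up=(393,238),b1=(213,214),b2=(217,256),b3=(171,250),pur=(174,226),rack=(98,242),tip=(475,247),pip=(335,150),green=(405,166)).items():
    c=W["top"][px[1],px[0]]; print(nm,c)
    big=nm in("lid","up","green")
    for n in W:
        if big:
            p=near(W[n],c,.095,.05,.075); f=near(W[n],c,.06,.085,.11)
            print("  ",n,"slab",rect(p),np.median(p[:,2]),"fin",rect(f),np.percentile(f[:,2],[50,95]),len(f))
        elif nm[0] in"bp" and nm!="pip":
            p=near(W[n],c,.03,.02,.12); t=p[p[:,2]>np.percentile(p[:,2],97)-.006]
            print("  ",n,rect(p),"top",t.mean(0),len(t),"z95",np.percentile(p[:,2],97))
        else:
            p=near(W[n],c,.14,.012,.12);print("  ",n,rect(p),p[:,2].max())
E
```

```text
table [np.float64(-0.000876836999981423), np.float64(0.0004110072388351371)]
lid [ 0.4527 -0.0582  0.1006]
   top slab (array([457.9, -59.9]), array([122.6, 144.2]), 7.4) 0.06304619698959635 fin (array([457.6, -59.7]), array([45.3, 11.8]), 7.1) [0.098  0.1043] 65
   scene slab (array([459.1, -56.2]), array([129. , 145.6]), 6.7) 0.06411586737850594 fin (array([460.1, -56.7]), array([47.9, 12.2]), 7.6) [0.0989 0.102 ] 68
up [ 0.5039 -0.3142  0.1056]
   top slab (array([ 516.5, -330.8]), array([144. , 124.8]), 54.4) 0.06162745537064063 fin (array([ 516. , -335.6]), array([44. , 39.7]), 87.5) [0.0995 0.1052] 68
   scene slab (array([ 519. , -327.5]), array([146.7, 124.5]), 53.8) 0.06288443985343867 fin (array([ 520.7, -326.9]), array([12.9, 45.2]), 53.8) [0.0994 0.1032] 95
b1 [0.5714 0.2238 0.0795]
   top (array([575.9, 224.4]), array([23. , 24.6]), 25.9) top [0.5776 0.2269 0.0865] 13 z95 0.08959908526312663
   scene (array([581.8, 227.5]), array([24.6, 23.3]), 24.4) top [0.5803 0.2291 0.0838] 35 z95 0.08544408562448359
b2 [0.4439 0.2062 0.0836]
   top (array([448.1, 208. ]), array([22.7
[... 439 characters left out ...]
nan nan nan]Traceback (most recent call last):
  File "<stdin>", line 13, in <module>
    return _quantile_unchecked(
        a, q, axis, out, overwrite_input, method, keepdims, weights)
    return _ureduce(a,
                    func=_quantile_ureduce_func,
    ...<5 lines>...
                    overwrite_input=overwrite_input,
                    method=method)
    r = func(a, **kwargs)
    result = _quantile(arr,
                       quantiles=q,
    ...<2 lines>...
                       out=out,
                       weights=wgt)
    slices_having_nans = np.isnan(arr[-1, ...])
                                  ~~~^^^^^^^^^
IndexError: index -1 is out of bounds for axis 0 with size 0
```

```bash
python3 -c "
import cv2,numpy as np
a=cv2.imread('pics/top0.png'); b=cv2.imread('pics/scene0.png')
x=cv2.resize(a[200:285,270:440],None,fx=4,fy=4,interpolation=2); y=cv2.resize(b[175:275,115:285],None,fx=2.5,fy=2.5); 
y=cv2.copyMakeBorder(y,0,0,0,680-y.shape[1],0)
cv2.imwrite('pics/crop0.png',np.vstack([x,y]))"
```

```text
(no output)
```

View pics/crop0.png

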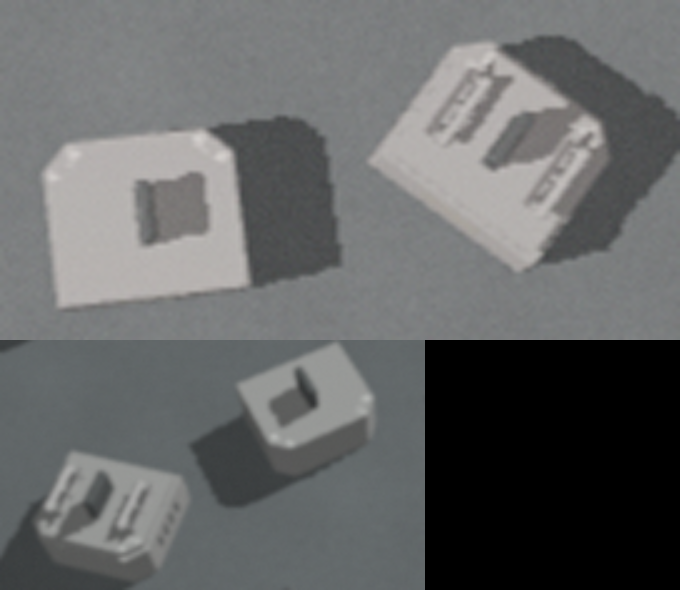

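The crop confirms the cut corners. The lid's are at the top edge, so its x axis is about +7° and its centre about (0.459,-0.058). The tray's are at upper right, so its x axis is about -36° and its centre about (0.518,-0.329). Heights match the text: fin tops about 0.10, bottles about 0.085. First job is the lid.

```bash
cat >> h.py <<'E'
def pose(h,t=0,s=-1):
    h,t=np.radians([h,t]); z=np.array([np.sin(t)*np.cos(h),np.sin(t)*np.sin(h),-np.cos(t)])
    y=s*np.array([-np.sin(h),np.cos(h),0]); return np.stack([np.cross(y,z),y,z],1)
def T(p,Rm):
    M=np.eye(4);M[:3,:3]=Rm;M[:3,3]=p;return M
def cur():
    o=arm.observe(); return T(o["position"],R.from_rotvec(o["ee_rot"]).as_matrix())
def plan(*wps):
    """wps: (xyz,R,n) ; prints row to repeat n times (screw motion)"""
    from scipy.linalg import logm,expm
    A=cur()
    for p,Rm,n in wps:
        B=T(p,Rm); D=expm(np.real(logm(np.linalg.inv(A)@B))/n)
        print(n,"x",np.round(np.r_[D[:3,3],R.from_matrix(D[:3,:3]).as_rotvec()],4).tolist())
        A=B
def st():
    o=arm.observe(); M=cur(); z=M[:3,2]; x=M[:3,0]
    print("t",round(o["clock"],2),"p",np.round(o["position"],4),"q",np.round(o["joints"],3),"F",np.round(o["force"],1),"w",round(o["width"]*91.8,1),"g",round(o["gripper_force"],1),"xdir",np.round(x,3),"z",np.round(z,3))
E
python3 - <<'E'
from h import *
plan(((.459,-.058,.2),pose(7.2),12),((.459,-.058,.088),pose(7.2),3))
E
```

```text
12 x [0.0315, -0.0384, 0.0038, -0.0001, 0.0, 0.0164]
3 x [0.0, 0.0, 0.0373, 0.0, 0.0, 0.0]
```

Emit:
arm_command --targets '[[[0.0315,-0.0384,0.0038,0,0,0.0164],[0.0315,-0.0384,0.0038,0,0,0.0164],[0.0315,-0.0384,0.0038,0,0,0.0164],[0.0315,-0.0384,0.0038,0,0,0.0164],[0.0315,-0.0384,0.0038,0,0,0.0164],[0.0315,-0.0384,0.0038,0,0,0.0164]]]' --jaw 0.05

```text
clock: 0.85
position: [0.316, -0.3173, 0.2227]
ee_rot: [-3.122, -0.351, 0.0]
force: [1.0, -0.6, -0.2]
width: 0.543
gripper_force: 0.0
```

Emit:
arm_command --targets '[[[0.0315,-0.0384,0.0038,0,0,0.0164],[0.0315,-0.0384,0.0038,0,0,0.0164],[0.0315,-0.0384,0.0038,0,0,0.0164],[0.0315,-0.0384,0.0038,0,0,0.0164],[0.0315,-0.0384,0.0038,0,0,0.0164],[0.0315,-0.0384,0.0038,0,0,0.0164],[0,0,0,0,0,0],[0,0,0,0,0,0]]]'

```text
clock: 1.85
position: [0.4589, -0.0585, 0.1998]
ee_rot: [3.135, 0.198, -0.002]
force: [-0.8, -0.1, -0.1]
width: 0.546
gripper_force: 0.0
```

```bash
python3 - <<'E'
from h import *
st()
plan(((.459,-.058,.15),pose(7.2),3))
E
```

```text
t 1.85 p [ 0.4589 -0.0585  0.1998] q [ 0.263  0.245 -0.301  1.994  0.091  0.916 -1.53 ] F [-0.8 -0.1 -0.1] w 50.1 g 0.0 xdir [ 0.992  0.126 -0.001] z [-0.001 -0.    -1.   ]
3 x [0.0001, -0.0002, 0.0166, 0.0001, 0.0004, 0.0002]
```

Emit:
arm_command --targets '[[[0,-0.0005,0.037,0,0,0],[0,0,0.037,0,0,0],[0,0,0.037,0,0,0],[0,0,0,0,0,0]]]'

```text
clock: 2.35
position: [0.4569, -0.059, 0.0874]
ee_rot: [-3.136, -0.195, 0.008]
force: [0.2, -0.0, 0.4]
width: 0.545
gripper_force: 0.0
```

Emit:
arm_command --targets '[[[0,0,0,0,0,0],[0,0,0,0,0,0],[0,0,0,0,0,0],[0,0,0,0,0,0]]]' --jaw 0 --newtons 30

```text
clock: 2.85
position: [0.4597, -0.0577, 0.0897]
ee_rot: [3.135, 0.198, 0.002]
force: [-0.5, 0.0, 0.4]
width: 0.16
gripper_force: 0.0
```

```bash
python3 - <<'E'
from h import *
st()
get("top","lidgrip.png"); get("scene")
plan(((.459,-.058,.18),pose(7.2),3),((.68,.06,.17),pose(7.2),6),((.68,.06,.081),pose(7.2),5))
E
```

```text
t 2.85 p [ 0.4597 -0.0577  0.0897] q [ 0.222  0.404 -0.271  2.114  0.176  0.643 -1.614] F [-0.5  0.   0.4] w 14.7 g 0.0 xdir [0.992 0.126 0.001] z [ 0.001 -0.    -1.   ]
3 x [-0.0002, 0.0001, -0.0301, 0.0001, -0.0002, 0.0002]
6 x [0.039, -0.0149, 0.0017, 0.0, 0.0, 0.0]
5 x [0.0, 0.0, 0.0178, 0.0, 0.0, 0.0]
```

Emit:
arm_command --targets '[[[0,0,0,0,0,0],[0,0,0,0,0,0],[0,0,0,0,0,0]]]'

```text
clock: 3.32
position: [0.4596, -0.0576, 0.0895]
ee_rot: [3.135, 0.198, 0.001]
force: [-1.5, -1.2, 6.7]
width: 0.129
gripper_force: 30.0
```

Emit:
arm_command --targets '[[[0,0,-0.01,0,0,0],[0,0,-0.02,0,0,0],[0,0,-0.03,0,0,0],[0,0,-0.04,0,0,0],[0,0,0,0,0,0]]]'

```text
clock: 3.95
position: [0.4612, -0.0575, 0.1921]
ee_rot: [3.135, 0.198, 0.009]
force: [0.3, 0.5, -2.0]
width: 0.13
gripper_force: 30.0
```

```bash
python3 - <<'E'
from h import *
st()
plan(((.68,.06,.16),pose(7.2),6),((.68,.06,.082),pose(7.2),5))
E
```

```text
t 3.95 p [ 0.4612 -0.0575  0.1921] q [ 0.264  0.255 -0.307  2.004  0.099  0.891 -1.54 ] F [ 0.3  0.5 -2. ] w 11.9 g 30.0 xdir [0.992 0.126 0.005] z [ 0.005 -0.    -1.   ]
6 x [0.0386, -0.0149, 0.0055, 0.0002, -0.0009, 0.0]
5 x [0.0, 0.0, 0.0156, 0.0, 0.0, 0.0]
```

Emit:
arm_command --targets '[[[0.0386,-0.0149,0.0055,0,0,0],[0.0386,-0.0149,0.0055,0,0,0],[0.0386,-0.0149,0.0055,0,0,0],[0.0386,-0.0149,0.0055,0,0,0],[0.0386,-0.0149,0.0055,0,0,0],[0.0386,-0.0149,0.0055,0,0,0],[0,0,0.02,0,0,0],[0,0,0.02,0,0,0],[0,0,0.02,0,0,0],[0,0,0.01,0,0,0]]]'

```text
clock: 5.2
position: [0.6768, 0.0595, 0.0843]
ee_rot: [3.135, 0.197, -0.004]
force: [-0.1, 0.7, -1.6]
width: 0.13
gripper_force: 30.0
```

Emit:
arm_command --targets '[[[0,0,0.004,0,0,0],[0,0,0.002,0,0,0],[0,0,0,0,0,0]]]'

```text
clock: 5.58
position: [0.6782, 0.06, 0.0817]
ee_rot: [3.135, 0.197, 0.002]
force: [-2.3, -0.7, 4.5]
width: 0.131
gripper_force: 30.0
```

```bash
python3 - <<'E'
from h import *
st()
im,w=get("top","base.png"); im2,w2=get("scene","base_s.png")
np.set_printoptions(suppress=True,precision=4)
for n,ww in(("top",w),("scene",w2)):
    c=(.459,-.058)
    for lo,hi in((.012,.019),(.028,.036),(.043,.06)):
        p=near(ww,c,.09,lo,hi); print(n,lo,rect(p),len(p))
E
```

```text
t 5.58 p [0.6782 0.06   0.0817] q [-0.004  0.695 -0.261  1.57   0.213  0.903 -1.784] F [-2.3 -0.7  4.5] w 12.0 g 30.0 xdir [0.992 0.125 0.001] z [ 0.001 -0.    -1.   ]
top 0.012 (array([ 510.7, -105.4]), array([18.6, 12.5]), 36.2) 12
top 0.028 (array([0., 0.]), array([0., 0.]), 0.0) 0
top 0.043 (array([0., 0.]), array([0., 0.]), 0.0) 0
scene 0.012 (array([461.1, -54.4]), array([118. , 141.1]), 9.2) 794
scene 0.028 (array([460.5, -55.9]), array([ 62.7, 113.6]), 8.2) 145
scene 0.043 (array([460.8, -56. ]), array([43.4, 12.1]), 7.4) 52
```

Emit:
arm_command --targets '[[[0,0,0,0,0,0],[0,0,0,0,0,0],[0,0,-0.03,0,0,0],[0,0,-0.05,0,0,0],[-0.02,-0.05,-0.04,0,0,0],[-0.03,-0.05,0,0,0,0],[-0.03,-0.05,0,0,0,0],[0,0,0,0,0,0]]]' --jaw 0.05

```text
clock: 6.68
position: [0.5782, 0.2016, 0.1982]
ee_rot: [-3.132, -0.211, 0.0]
force: [0.7, 0.1, 1.0]
width: 0.546
gripper_force: 0.0
```

```bash
cat > kin.py <<'E'
from h import *
import itertools
from scipy.optimize import least_squares
rz=lambda a:R.from_euler('z',a).as_matrix(); ry=lambda a:R.from_euler('y',a).as_matrix()
S=[([.263,.245,-.301,1.994,.091,.916,-1.53],[.4589,-.0585,.1998],[.992,.126,-.001],[-.001,0,-1]),
([.222,.404,-.271,2.114,.176,.643,-1.614],[.4597,-.0577,.0897],[.992,.126,.001],[.001,0,-1]),
([-.004,.695,-.261,1.57,.213,.903,-1.784],[.6782,.06,.0817],[.992,.125,.001],[.001,0,-1]),
([1.1453852,.43519085,.02497559,1.574027,-.01161409,1.13401794,-.07508386],[.19808121,-.5923039,.24499206],[np.cos(.3227),np.sin(.3227),0],[0,0,-1])]
def fk(q,x,sg):
    s1,s3,s5,s7=sg; c,c7,d1,L1,a1,L2,a2,L3,a3=x
    A=rz(c+s1*q[0])@ry(q[1]); p=np.array([0,0,d1])+A@[0,0,L1]
    A=A@rz(s3*q[2]); p=p+A@[a1,0,0]; A=A@ry(q[3]); p=p+A@[a2,0,L2]
    A=A@rz(s5*q[4])@ry(q[5]); p=p+A@[a3,0,L3]; return p,A@rz(s7*q[6]+c7)
def fit():
    S2=list(S); o=arm.observe(); M=cur(); S2.append((o["joints"],o["position"],M[:3,0],M[:3,2]))
    best=None
    for sg in itertools.product((1,-1),repeat=4):
        for c7 in(0,1.57,3.14,-1.57):
            def f(x):
                r=[]
                for q,p,X,Z in S2:
                    P,A=fk(q,x,sg); r+=list(P-p)+list(.3*(A[:,0]-X))+list(.3*(A[:,2]-Z))
                return r+list(.002*(np.array(x[2:])-[.35,.4,0,.4,0,.25,0]))
            c=-1.249-sg[0]*1.145
            s=least_squares(f,[c,c7,.35,.4,0,.4,0,.25,0])
            if best is None or s.cost<best[0]: best=(s.cost,sg,s.x,max(abs(np.array(s.fun[:-7]))))
    return best
E
python3 - <<'E'
from kin import *
b=fit(); print(b[0],b[1],np.round(b[2],3),b[3]); np.savez("kin.npz",sg=b[1],x=b[2]); st()
im,w=get("top","t1.png"); im2,w2=get("scene","s1.png")
for n,ww in(("top",w),("scene",w2)):
    for lo,hi in((.012,.019),(.028,.036),(.043,.06)):
        print(n,lo,rect(near(ww,(.459,-.058),.09,lo,hi)))
    print("lid",rect(near(ww,(.68,.06),.1,.05,.06)),rect(near(ww,(.68,.06),.05,.075,.1)))
E
```

```text
0.00016129353790716276 (-1, -1, -1, -1) [-0.089  1.482  0.162  0.568  0.012  0.439  0.007  0.235  0.023] 0.010005295778313349
t 6.67 p [0.5782 0.2016 0.1982] q [-0.199  0.48  -0.322  1.644  0.166  1.044 -2.007] F [0.7 0.1 1. ] w 50.1 g 0.0 xdir [ 0.991  0.134 -0.   ] z [-0.001  0.003 -1.   ]
top 0.012 (array([456.8, -60. ]), array([120.5, 142.7]), 6.9)
top 0.028 (array([458.1, -59.6]), array([ 60.1, 111.8]), 6.8)
top 0.043 (array([457.8, -59.7]), array([43.3, 11.8]), 7.1)
lid (array([676.,  57.]), array([123.5, 144. ]), 7.2) (array([674.8,  56.8]), array([44.9, 11.6]), 6.8)
scene 0.012 (array([461.9, -54.2]), array([119.8, 138.3]), 6.9)
scene 0.028 (array([460.1, -55.5]), array([ 61.4, 112.9]), 7.6)
scene 0.043 (array([458.8, -56. ]), array([45.9, 11.9]), 6.3)
lid (array([677.2,  61. ]), array([126.7, 145.8]), 7.1) (array([679.4,  60.7]), array([44.3, 12.5]), 6.5)
```

```bash
cat >> kin.py <<'E'
lo=np.array([-2.62,-.44,-1.27,.08,-1.32,.12,-2.74])+.03; hi=np.array([2.62,2.09,1.32,2.57,4.46,2,2.74])-.03
def ik(p,Rm,q0,x,sg):
    def f(q):
        P,A=fk(q,x,sg); return np.r_[(P-p)*3,(R.from_matrix(A.T@Rm)).as_rotvec(),.01*(q-q0)]
    s=least_squares(f,np.clip(q0,lo,hi),bounds=(lo,hi)); return s.x,np.linalg.norm(s.fun[:6])
E
python3 - <<'E'
from kin import *
k=np.load("kin.npz");x=k["x"];sg=k["sg"]; q0=arm.observe()["joints"]
np.set_printoptions(suppress=True,precision=2)
for nm,b in(("b2",(.4505,.211)),("b1",(.579,.228)),("b3",(.467,.353))):
  az=np.degrees(np.arctan2(b[1],b[0]))
  for h in (az-90,az-45,az,az+45,az+90,az+180):
   for s in(-1,1):
    q=q0; out=[]
    for t in(20,40,60):   # gradual tilt
        z=.1 if t<60 else .05
        q,e=ik(np.r_[b,z],pose(h,t,s),q,x,sg); out.append(round(e,3))
    if out[-1]<.05: print(nm,"h",round(h),s,out,q)
for h,t,s in((7,-30,-1),(7,30,-1),(7,-30,1),(7,30,1),(7,-15,-1)):
    q,e=ik(np.r_[.465,-.103,.06],pose(h,t,s),q0,x,sg); print("place",h,t,s,round(e,3),q)
E
```

```text
b2 h -65 1 [np.float64(0.0), np.float64(0.0), np.float64(0.0)] [-0.69  0.8  -0.33  2.02  1.13  1.4  -1.42]
b2 h -20 1 [np.float64(0.0), np.float64(0.0), np.float64(0.0)] [-0.53  0.78 -0.54  2.41  1.9   1.39 -1.5 ]
b2 h 115 -1 [np.float64(0.0), np.float64(0.0), np.float64(0.0)] [ 0.61  1.23 -1.24  1.99  0.11  0.73 -0.01]
b2 h 115 1 [np.float64(0.0), np.float64(0.0), np.float64(0.0)] [ 0.1   0.79 -0.31  2.01 -0.88  1.05 -2.14]
b2 h 205 1 [np.float64(0.0), np.float64(0.0), np.float64(0.0)] [-0.32  0.94 -0.34  1.59  0.14  1.71 -1.88]
b1 h -69 1 [np.float64(0.0), np.float64(0.0), np.float64(0.0)] [-0.62  0.88 -0.25  1.71  1.14  1.43 -1.18]
b1 h -24 1 [np.float64(0.0), np.float64(0.0), np.float64(0.0)] [-0.43  0.8  -0.47  2.13  1.92  1.24 -1.24]
b1 h 111 -1 [np.float64(0.0), np.float64(0.0), np.float64(0.0)] [ 0.52  1.28 -1.24  1.69  0.14  0.87 -0.05]
b1 h 111 1 [np.float64(0.0), np.float64(0.0), np.float64(0.0)] [-0.07  0.86 -0.11  1.71 -0.96  1.24 -2.26]
b1 h 201 1 [np.float64(0.0), np.float64(0.0), np.float64(0.0)] [-0.31  1.08 -0.31  1.19  0.15  1.95 -1.84]
b3 h -53 1 [np.float64(0.0), np.float64(0.0), np.float64(0.0)] [-0.85  0.86 -0.34  1.81  1.17  1.46 -1.27]
b3 h -8 1 [np.float64(0.0), np.float64(0.0), np.float64(0.0)] [-0.67  0.8  -0.54  2.21  1.93  1.32 -1.3 ]
b3 h 127 -1 [np.float64(0.0), np.float64(0.0), np.float64(0.0)] [ 0.29  1.27 -1.24  1.78  0.13  0.83 -0.04]
b3 h 127 1 [np.float64(0.0), np.float64(0.0), np.float64(0.0)] [-0.28  0.84 -0.17  1.8  -0.94  1.18 -2.22]
b3 h 217 1 [np.float64(0.0), np.float64(0.0), np.float64(0.0)] [-0.54  1.04 -0.38  1.32  0.17  1.88 -1.89]
place 7 -30 -1 0.0 [ 0.2   0.66 -0.21  1.86  0.25  1.17 -1.61]
place 7 30 -1 0.081 [ 0.83  0.47 -0.82  2.35  1.46  0.15 -2.71]
place 7 -30 1 0.0 [ 0.75  0.99 -1.15  1.87  0.75  1.5   0.92]
place 7 30 1 0.001 [ 0.86  0.54 -0.87  2.44  2.28  0.29 -0.38]
place 7 -15 -1 0.0 [ 0.26  0.56 -0.23  1.97  0.24  0.9  -1.58]
```

```bash
cat >> kin.py <<'E'
def sim(q,way,x,sg,n=12):
    """way: list of (p,h,t,s)"""
    a=way[0]; q,e=ik(np.array(a[0]),pose(*a[1:]),q,x,sg); E=[e]; Q=[q]
    for b in way[1:]:
        m=0;ee=0
        for i in range(1,n+1):
            f=i/n; p=np.array(a[0])*(1-f)+np.array(b[0])*f
            q2,e=ik(p,pose(a[1]*(1-f)+b[1]*f,a[2]*(1-f)+b[2]*f,a[3]),q,x,sg); m=max(m,abs(q2-q).max()); ee=max(ee,e); q=q2
        print("   err %.3f step %.2f"%(ee,m),np.round(q,2)); a=b
    return q
E
python3 - <<'E'
from kin import *
k=np.load("kin.npz");x=k["x"];sg=k["sg"]; q0=arm.observe()["joints"]
im=arm.get_image("scene");a=im["pixels"].astype(int);w=cloud(im)
m=(a[...,2]>a[...,1]+40)&(a[...,0]>a[...,1]+15); p=w[m]; p=p[(p[:,2]>.01)&(p[:,2]<.1)]; print("purple",np.median(p,0),len(p))
b2=(.4505,.211);b3=(.467,.353);b1=(.579,.228)
for h,s in((-20,1),(-40,1),(-55,1)):
    print("h",h); q=q0
    q=sim(q,[((.5,.2,.2),180+7,0,1),((.46,.21,.2),h,0,1)] if 0 else [((.5,.2,.2),h,0,s),((b2[0]-.07,b2[1]+.02,.12),h,60,s),((*b2,.045),h,60,s),((*b2,.2),h,60,s),((.45,.0,.2),7-0,-30,s),((.465,-.102,.15),7,-30,s),((.465,-.102,.042),7,-30,s)],x,sg)
E
```

```text
purple [0.54888206 0.34147028 0.04465597] 33
h -20
   err 0.000 step 0.17 [-0.54  0.65 -0.78  2.45  1.65  1.47 -1.42]
   err 0.000 step 0.02 [-0.45  0.83 -0.64  2.41  1.91  1.47 -1.48]
   err 0.000 step 0.04 [-0.33  0.43 -0.78  2.34  1.66  1.26 -1.08]
   err 0.000 step 0.36 [ 0.62  0.71 -1.16  1.82  0.44  1.56  0.95]
   err 0.000 step 0.01 [ 0.74  0.79 -1.1   1.82  0.58  1.55  1.08]
   err 0.000 step 0.01 [ 0.68  0.93 -1.    1.87  0.7   1.39  1.  ]
h -40
   err 0.000 step 0.13 [-0.64  0.65 -0.65  2.29  1.34  1.48 -1.43]
   err 0.000 step 0.02 [-0.56  0.81 -0.54  2.24  1.55  1.43 -1.49]
   err 0.000 step 0.03 [-0.47  0.48 -0.64  2.18  1.37  1.41 -1.11]
   err 0.000 step 0.34 [ 0.58  0.66 -1.07  1.82  0.4   1.53  1.02]
   err 0.000 step 0.01 [ 0.7   0.74 -1.01  1.81  0.54  1.51  1.14]
   err 0.000 step 0.01 [ 0.64  0.88 -0.92  1.87  0.65  1.35  1.06]
h -55
   err 0.000 step 0.11 [-0.67  0.66 -0.57  2.16  1.14  1.52 -1.44]
   err 0.000 step 0.02 [-0.6   0.82 -0.48  2.11  1.32  1.44 -1.47]
   err 0.000 step 0.03 [-0.53  0.53 -0.55  2.05  1.18  1.52 -1.15]
   err 0.000 step 0.33 [ 0.55  0.63 -1.01  1.82  0.38  1.52  1.06]
   err 0.000 step 0.01 [ 0.67  0.71 -0.95  1.81  0.51  1.49  1.18]
   err 0.000 step 0.01 [ 0.61  0.85 -0.86  1.87  0.62  1.32  1.1 ]
```

```bash
cat >> kin.py <<'E'
k=np.load("kin.npz");KX=k["x"];SG=k["sg"]
def jplan(p,h,t,s,n,qg=None):
    q0=np.array(arm.observe()["joints"]); q1,e=ik(np.array(p),pose(h,t,s),q0 if qg is None else np.array(qg),KX,SG)
    print("ik err %.3f"%e,np.round(q1,2)); A=None; rows=[]
    for i in range(n+1):
        f=i/n; P,Rm=fk(q0+(q1-q0)*f,KX,SG); B=T(P,Rm)
        if A is not None:
            D=np.linalg.inv(A)@B; rows.append(np.round(np.r_[D[:3,3],R.from_matrix(D[:3,:3]).as_rotvec()],3).tolist())
            if i%3==0: print("   p",np.round(P,3))
        A=B
    for i in range(0,n,10): print(rows[i:i+10])
E
python3 - <<'E'
from kin import *
jplan((.4505,.211,.2),-30,60,1,10,[-.43,.48,-.64,2.2,1.4,1.4,-1.1])
E
```

```text
ik err 0.000 [-0.43  0.45 -0.68  2.26  1.5   1.32 -1.1 ]
   p [0.512 0.175 0.168]
   p [0.476 0.166 0.171]
   p [0.458 0.193 0.191]
[[-0.03, 0.002, 0.014, -0.115, -0.043, -0.225], [-0.025, -0.004, 0.011, -0.114, -0.044, -0.228], [-0.02, -0.007, 0.007, -0.113, -0.044, -0.23], [-0.014, -0.008, 0.003, -0.114, -0.045, -0.23], [-0.009, -0.008, -0.001, -0.116, -0.046, -0.229], [-0.004, -0.007, -0.005, -0.12, -0.048, -0.226], [-0.0, -0.004, -0.009, -0.124, -0.052, -0.223], [0.002, -0.0, -0.012, -0.127, -0.057, -0.218], [0.004, 0.004, -0.016, -0.131, -0.065, -0.211], [0.004, 0.009, -0.019, -0.134, -0.073, -0.204]]
```

```bash
python3 - <<'E'
from kin import *
plan(((.4505,.211,.2),pose(-30,60,1),16))
A=cur();B=T((.4505,.211,.2),pose(-30,60,1))
from scipy.linalg import logm,expm
L=np.real(logm(np.linalg.inv(A)@B))
for f in(.25,.5,.75,1): print(np.round((A@expm(L*f))[:3,3],3))
E
```

```text
16 x [-0.0028, -0.0099, -0.0017, -0.0795, -0.0267, -0.1379]
[0.559 0.229 0.2  ]
[0.521 0.245 0.197]
[0.481 0.238 0.194]
[0.451 0.211 0.2  ]
```

Screw path stays at z≈0.2 and matches the joint-space path, so I'll use it.

Emit:
arm_command --targets '[[[-0.0028,-0.0099,-0.0017,-0.0795,-0.0267,-0.1379],[-0.0028,-0.0099,-0.0017,-0.0795,-0.0267,-0.1379],[-0.0028,-0.0099,-0.0017,-0.0795,-0.0267,-0.1379],[-0.0028,-0.0099,-0.0017,-0.0795,-0.0267,-0.1379],[-0.0028,-0.0099,-0.0017,-0.0795,-0.0267,-0.1379],[-0.0028,-0.0099,-0.0017,-0.0795,-0.0267,-0.1379],[-0.0028,-0.0099,-0.0017,-0.0795,-0.0267,-0.1379],[-0.0028,-0.0099,-0.0017,-0.0795,-0.0267,-0.1379]]]'

```text
clock: 7.82
position: [0.5218, 0.245, 0.1966]
ee_rot: [2.025, 1.494, -0.216]
force: [-0.2, 0.6, 0.0]
width: 0.546
gripper_force: 0.0
```

Emit:
arm_command --targets '[[[-0.0028,-0.0099,-0.0017,-0.0795,-0.0267,-0.1379],[-0.0028,-0.0099,-0.0017,-0.0795,-0.0267,-0.1379],[-0.0028,-0.0099,-0.0017,-0.0795,-0.0267,-0.1379],[-0.0028,-0.0099,-0.0017,-0.0795,-0.0267,-0.1379],[-0.0028,-0.0099,-0.0017,-0.0795,-0.0267,-0.1379],[-0.0028,-0.0099,-0.0017,-0.0795,-0.0267,-0.1379],[-0.0028,-0.0099,-0.0017,-0.0795,-0.0267,-0.1379],[-0.0028,-0.0099,-0.0017,-0.0795,-0.0267,-0.1379],[0,0,0,0,0,0],[0,0,0,0,0,0]]]'

```text
clock: 9.07
position: [0.4503, 0.2123, 0.2004]
ee_rot: [0.551, 2.039, -0.314]
force: [0.2, 0.2, -0.3]
width: 0.545
gripper_force: 0.0
```

```bash
python3 - <<'E'
from kin import *
st(); get("scene","s2.png")
plan(((.4505,.211,.13),pose(-30,60,1),3),((.4505,.211,.045),pose(-30,60,1),4))
E
```

```text
t 9.07 p [0.4503 0.2123 0.2004] q [-0.809  0.512 -0.533  2.266  1.262  1.402 -1.215] F [ 0.2  0.2 -0.3] w 50.0 g 0.0 xdir [-0.432  0.254 -0.865] z [ 0.749 -0.434 -0.502]
3 x [0.0201, -0.0005, 0.012, -0.0003, -0.0006, -0.0012]
4 x [0.0184, -0.0, 0.0106, 0.0, 0.0, -0.0]
```

View pics/s2.png

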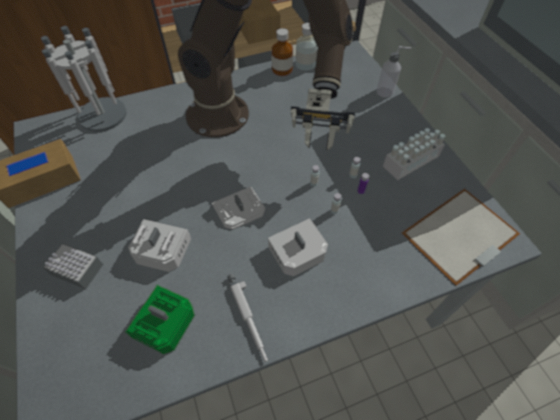

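The gripper hangs tilted at (320,120), in line above bottle 2 at (315,175). The lid is parked at (298,246) and the base is open at (240,207). Descending to grip at 12 N.

Emit:
arm_command --targets '[[[0.0201,-0.0005,0.012,0,0,0],[0.0201,-0.0005,0.012,0,0,0],[0.0201,-0.0005,0.012,0,0,0],[0.0184,0,0.0106,0,0,0],[0.0184,0,0.0106,0,0,0],[0.0184,0,0.0106,0,0,0],[0.0184,0,0.0106,0,0,0],[0,0,0,0,0,0]]]'

```text
clock: 10.12
position: [0.4497, 0.2107, 0.0439]
ee_rot: [0.548, 2.039, -0.316]
force: [-0.4, 0.6, 0.6]
width: 0.545
gripper_force: 0.0
```

Emit:
arm_command --targets '[[[0,0,0,0,0,0],[0,0,0,0,0,0],[0,0,0,0,0,0],[0,0,0,0,0,0],[0,0,0,0,0,0]]]' --jaw 0.01 --newtons 12

```text
clock: 10.75
position: [0.4496, 0.2107, 0.0457]
ee_rot: [0.545, 2.039, -0.314]
force: [0.6, 0.3, 3.6]
width: 0.281
gripper_force: 11.9
```

```bash
python3 - <<'E'
from kin import *
st()
q=arm.observe()["joints"]; p=tuple(arm.observe()["position"])
for h2 in (7,):
  for s2 in ((.4645,-.102),(.453,-.0127)):
    sim(q,[(p,-30,60,1),((*p[:2],.17),-30,60,1),((.44,.08,.19),h2,-30,1),((*s2,.13),h2,-30,1),((*s2,.043),h2,-30,1)],KX,SG)
plan(((p[0],p[1],.17),pose(-30,60,1),5),((.44,.08,.19),pose(7,-30,1),14),((.4645,-.102,.13),pose(7,-30,1),5),((.4645,-.102,.043),pose(7,-30,1),5))
E
```

```text
t 10.75 p [0.4496 0.2107 0.0457] q [-0.876  0.875 -0.457  2.301  1.451  1.392 -1.598] F [0.6 0.3 3.6] w 25.8 g 11.9 xdir [-0.433  0.25  -0.866] z [ 0.751 -0.432 -0.5  ]
   err 0.000 step 0.03 [-0.62  0.47 -0.44  2.28  1.52  1.22 -1.18]
   err 0.000 step 0.36 [ 0.36  0.6  -0.92  1.83  0.28  1.45  1.  ]
   err 0.000 step 0.02 [ 0.6   0.69 -0.82  1.83  0.48  1.42  1.24]
   err 0.000 step 0.01 [ 0.55  0.81 -0.76  1.87  0.56  1.28  1.17]
   err 0.000 step 0.03 [-0.62  0.47 -0.44  2.28  1.52  1.22 -1.18]
   err 0.000 step 0.36 [ 0.36  0.6  -0.92  1.83  0.28  1.45  1.  ]
   err 0.000 step 0.01 [ 0.47  0.67 -0.85  1.87  0.41  1.38  1.1 ]
   err 0.000 step 0.01 [ 0.42  0.8  -0.78  1.92  0.49  1.23  1.04]
5 x [-0.0215, 0.0, -0.0124, 0.0003, -0.0001, -0.0]
14 x [-0.0017, -0.0096, -0.0001, -0.0132, 0.1079, -0.0493]
5 x [-0.0064, -0.0367, 0.0102, 0.0, -0.0, -0.0]
5 x [-0.0087, -0.0, 0.0151, 0.0, -0.0, -0.0]
```

Emit:
arm_command --targets '[[[-0.0215,0,-0.0124,0,0,0],[-0.0215,0,-0.0124,0,0,0],[-0.0215,0,-0.0124,0,0,0],[-0.0215,0,-0.0124,0,0,0],[-0.0215,0,-0.0124,0,0,0]]]'

```text
clock: 11.38
position: [0.4493, 0.2103, 0.1698]
ee_rot: [0.545, 2.04, -0.315]
force: [-0.1, 0.4, -0.8]
width: 0.278
gripper_force: 11.9
```

```bash
python3 - <<'E'
from kin import *
st()
plan(((.44,.08,.19),pose(7,-30,1),18))
E
```

```text
t 11.38 p [0.4493 0.2103 0.1698] q [-0.825  0.578 -0.519  2.29   1.298  1.393 -1.297] F [-0.1  0.4 -0.8] w 25.5 g 11.9 xdir [-0.435  0.25  -0.865] z [ 0.75  -0.432 -0.502]
18 x [-0.0013, -0.0074, -0.0001, -0.0102, 0.0839, -0.0383]
```

Emit:
arm_command --targets '[[[-0.0013,-0.0074,-0.0001,-0.0102,0.0839,-0.0383],[-0.0013,-0.0074,-0.0001,-0.0102,0.0839,-0.0383],[-0.0013,-0.0074,-0.0001,-0.0102,0.0839,-0.0383],[-0.0013,-0.0074,-0.0001,-0.0102,0.0839,-0.0383],[-0.0013,-0.0074,-0.0001,-0.0102,0.0839,-0.0383],[-0.0013,-0.0074,-0.0001,-0.0102,0.0839,-0.0383],[-0.0013,-0.0074,-0.0001,-0.0102,0.0839,-0.0383],[-0.0013,-0.0074,-0.0001,-0.0102,0.0839,-0.0383],[-0.0013,-0.0074,-0.0001,-0.0102,0.0839,-0.0383]]]'

```text
clock: 12.5
position: [0.4318, 0.1465, 0.1828]
ee_rot: [0.261, 2.877, -0.23]
force: [-0.2, -0.7, -1.3]
width: 0.278
gripper_force: 11.9
```

Emit:
arm_command --targets '[[[-0.0013,-0.0074,-0.0001,-0.0102,0.0839,-0.0383],[-0.0013,-0.0074,-0.0001,-0.0102,0.0839,-0.0383],[-0.0013,-0.0074,-0.0001,-0.0102,0.0839,-0.0383],[-0.0013,-0.0074,-0.0001,-0.0102,0.0839,-0.0383],[-0.0013,-0.0074,-0.0001,-0.0102,0.0839,-0.0383],[-0.0013,-0.0074,-0.0001,-0.0102,0.0839,-0.0383],[-0.0013,-0.0074,-0.0001,-0.0102,0.0839,-0.0383],[-0.0013,-0.0074,-0.0001,-0.0102,0.0839,-0.0383],[-0.0013,-0.0074,-0.0001,-0.0102,0.0839,-0.0383],[0,0,0,0,0,0]]]'

```text
clock: 13.75
position: [0.4408, 0.0798, 0.1874]
ee_rot: [0.156, -2.612, 0.043]
force: [0.0, -0.3, -0.2]
width: 0.28
gripper_force: 11.9
```

```bash
python3 - <<'E'
from kin import *
st(); get("scene","s3.png")
plan(((.4675,-.1018,.13),pose(7,-30,1),5),((.4675,-.1018,.05),pose(7,-30,1),4))
E
```

```text
t 13.75 p [0.4408 0.0798 0.1874] q [ 0.21   0.64  -0.705  1.652  0.214  1.494  1.125] F [ 0.  -0.3 -0.2] w 25.7 g 11.9 xdir [-0.859 -0.103  0.502] z [-0.498 -0.06  -0.865]
5 x [-0.0066, -0.0369, 0.0096, 0.0001, -0.0001, -0.0003]
4 x [-0.01, -0.0, 0.0173, 0.0, -0.0, -0.0]
```

Emit:
arm_command --targets '[[[-0.0066,-0.0369,0.0096,0,0,0],[-0.0066,-0.0369,0.0096,0,0,0],[-0.0066,-0.0369,0.0096,0,0,0],[-0.0066,-0.0369,0.0096,0,0,0],[-0.0066,-0.0369,0.0096,0,0,0],[-0.01,0,0.0173,0,0,0],[-0.01,0,0.0173,0,0,0],[-0.01,0,0.0173,0,0,0],[-0.005,0,0.0087,0,0,0],[0,0,0,0,0,0]]]'

```text
clock: 15.05
position: [0.4671, -0.1015, 0.0602]
ee_rot: [0.161, -2.612, 0.043]
force: [0.6, 0.1, -0.5]
width: 0.281
gripper_force: 11.9
```

```bash
python3 - <<'E'
from kin import *
st(); get("scene","s4.png")
plan(((.4675,-.1018,.0435),pose(7,-30,1),5))
a=cv2.imread("pics/s4.png"); cv2.imwrite("pics/s4c.png",cv2.resize(a[110:290,120:330],None,fx=3,fy=3,interpolation=2))
E
```

```text
t 15.05 p [ 0.4671 -0.1015  0.0602] q [ 0.418  0.807 -0.594  1.681  0.42   1.343  1.338] F [ 0.6  0.1 -0.5] w 25.8 g 11.9 xdir [-0.859 -0.106  0.501] z [-0.498 -0.061 -0.865]
5 x [-0.0017, -0.0, 0.003, -0.0001, -0.0001, 0.0001]
```

View pics/s4c.png

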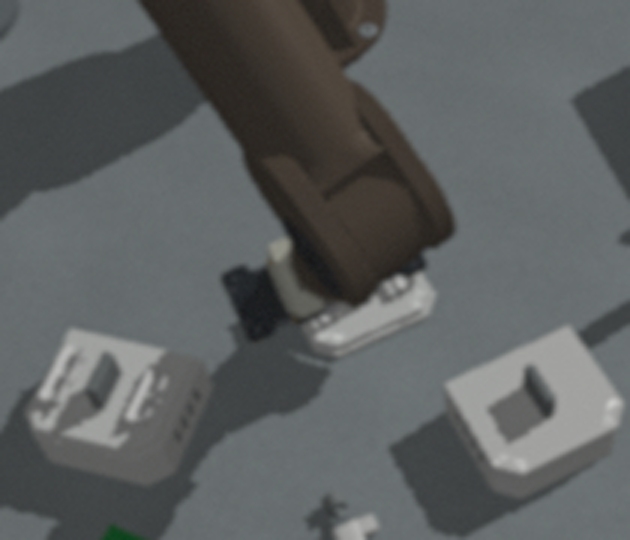

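The arm hides the slot. The wrist is over the base at about (330,290) in the crop, and the tray (120,400) and parked lid (540,410) are clear. I'll descend, watching the force.

Emit:
arm_command --targets '[[[-0.0017,0,0.003,0,0,0],[-0.0017,0,0.003,0,0,0],[-0.0017,0,0.003,0,0,0],[-0.0017,0,0.003,0,0,0],[0,0,0,0,0,0],[-0.0015,0,0.0025,0,0,0],[0,0,0,0,0,0]]]'

```text
clock: 15.98
position: [0.4673, -0.102, 0.044]
ee_rot: [0.16, -2.613, 0.043]
force: [0.4, -0.6, -0.4]
width: 0.281
gripper_force: 11.9
```

```bash
python3 - <<'E'
from kin import *
st()
E
```

```text
t 15.97 p [ 0.4673 -0.102   0.044 ] q [ 0.414  0.828 -0.587  1.687  0.432  1.317  1.33 ] F [ 0.4 -0.6 -0.4] w 25.8 g 11.9 xdir [-0.859 -0.105  0.5  ] z [-0.497 -0.061 -0.866]
```

Emit:
arm_command --targets '[[[-0.0008,0,0.0013,0,0,0],[0,0,0,0,0,0],[-0.0005,0,0.0009,0,0,0],[0,0,0,0,0,0]]]'

```text
clock: 16.48
position: [0.4674, -0.102, 0.0415]
ee_rot: [0.16, -2.613, 0.043]
force: [-0.0, 0.3, -0.3]
width: 0.281
gripper_force: 11.9
```

Emit:
arm_command --targets '[[[0,0,0,0,0,0],[0,0,0,0,0,0],[0,0,0,0,0,0],[0,0,0,0,0,0]]]' --jaw 0.034

```text
clock: 16.98
position: [0.4675, -0.102, 0.0416]
ee_rot: [0.16, -2.614, 0.043]
force: [-0.5, 0.0, 0.1]
width: 0.372
gripper_force: 0.0
```

```bash
python3 - <<'E'
from kin import *
st()
p=arm.observe()["position"]; M=cur()[:3,:3]
plan(((p[0],p[1],p[2]+.13),M,5),((.467,.353,.2),pose(-20,60,1),24))
q=arm.observe()["joints"]
sim(q,[((p[0],p[1],.17),7,-30,1),((.47,.353,.2),-20,60,1),((.467,.353,.044),-20,60,1)],KX,SG,24)
E
```

```text
t 16.98 p [ 0.4675 -0.102   0.0416] q [ 0.414  0.832 -0.586  1.687  0.434  1.314  1.329] F [-0.5  0.   0.1] w 34.1 g 0.0 xdir [-0.86  -0.105  0.5  ] z [-0.496 -0.061 -0.866]
5 x [0.013, -0.0, -0.0225, -0.0, -0.0, 0.0]
24 x [0.0016, 0.0188, -0.0031, 0.0056, -0.0641, 0.021]
   err 0.000 step 0.20 [-0.8   0.5  -0.39  2.05  1.48  1.21 -0.96]
   err 0.000 step 0.02 [-0.86  0.78 -0.33  2.11  1.68  1.24 -1.32]
```

Emit:
arm_command --targets '[[[0.005,0,-0.0087,0,0,0],[0.01,0,-0.0173,0,0,0],[0.015,0,-0.026,0,0,0],[0.02,0,-0.035,0,0,0],[0.02,0.02,-0.035,0,0,0],[0,0.05,0,0,0,0],[0,0.05,0,0,0,0],[0,0.05,0,0,0,0]]]'

```text
clock: 17.98
position: [0.447, 0.0684, 0.1838]
ee_rot: [0.159, -2.615, 0.043]
force: [0.2, 0.4, 0.4]
width: 0.375
gripper_force: 0.0
```

```bash
cat >> h.py <<'E'
def path(p,Rm,k=4):
    from scipy.linalg import logm,expm
    A=cur(); L=np.real(logm(np.linalg.inv(A)@T(p,Rm))); print([np.round((A@expm(L*i/k))[:3,3],3).tolist() for i in range(1,k)])
E
python3 - <<'E'
from kin import *
st()
plan(((.467,.354,.2),pose(-20,60,1),18)); path((.467,.354,.2),pose(-20,60,1))
im,w=get("scene","s5.png"); get("top","t5.png")
a=cv2.imread("pics/s5.png"); cv2.imwrite("pics/s5c.png",cv2.resize(a[150:270,110:330],None,fx=3,fy=3,interpolation=2))
E
```

```text
t 17.98 p [0.447  0.0684 0.1838] q [ 0.223  0.646 -0.698  1.647  0.226  1.493  1.144] F [0.2 0.4 0.4] w 34.4 g 0.0 xdir [-0.86  -0.105  0.499] z [-0.495 -0.061 -0.867]
18 x [0.0001, 0.0158, -0.0022, 0.0075, -0.0854, 0.028]
[[0.444, 0.14, 0.191], [0.446, 0.212, 0.195], [0.454, 0.283, 0.197]]
```

View pics/s5c.png

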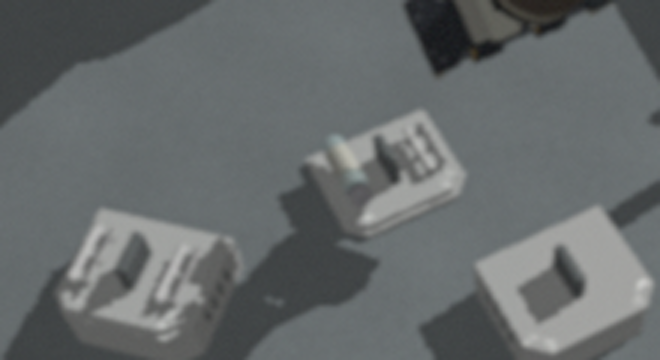

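Bottle 2 lies in the -y trough, at (345,160) in the crop, parallel to the fin. Now bottle 3.

Emit:
arm_command --targets '[[[0.0001,0.0158,-0.0022,0.0075,-0.0854,0.028],[0.0001,0.0158,-0.0022,0.0075,-0.0854,0.028],[0.0001,0.0158,-0.0022,0.0075,-0.0854,0.028],[0.0001,0.0158,-0.0022,0.0075,-0.0854,0.028],[0.0001,0.0158,-0.0022,0.0075,-0.0854,0.028],[0.0001,0.0158,-0.0022,0.0075,-0.0854,0.028],[0.0001,0.0158,-0.0022,0.0075,-0.0854,0.028],[0.0001,0.0158,-0.0022,0.0075,-0.0854,0.028],[0.0001,0.0158,-0.0022,0.0075,-0.0854,0.028]]]' --jaw 0.05

```text
clock: 19.2
position: [0.4466, 0.2101, 0.1945]
ee_rot: [0.146, 2.874, -0.162]
force: [1.3, 0.0, 0.4]
width: 0.546
gripper_force: 0.0
```

Emit:
arm_command --targets '[[[0.0001,0.0158,-0.0022,0.0075,-0.0854,0.028],[0.0001,0.0158,-0.0022,0.0075,-0.0854,0.028],[0.0001,0.0158,-0.0022,0.0075,-0.0854,0.028],[0.0001,0.0158,-0.0022,0.0075,-0.0854,0.028],[0.0001,0.0158,-0.0022,0.0075,-0.0854,0.028],[0.0001,0.0158,-0.0022,0.0075,-0.0854,0.028],[0.0001,0.0158,-0.0022,0.0075,-0.0854,0.028],[0.0001,0.0158,-0.0022,0.0075,-0.0854,0.028],[0.0001,0.0158,-0.0022,0.0075,-0.0854,0.028],[0,0,0,0,0,0]]]'

```text
clock: 20.45
position: [0.4658, 0.3534, 0.198]
ee_rot: [0.362, 2.072, -0.21]
force: [-0.6, 0.2, -0.3]
width: 0.547
gripper_force: 0.0
```

```bash
python3 - <<'E'
from kin import *
st()
for n in("scene","top"):
    im,w=get(n); p=near(w,(.467,.353),.035,.02,.1); print(n,rect(p),len(p))
    p=near(w,(.4645,-.102),.06,.043,.075); p=p[((p[:,:2]-[.459,-.0575])@[.122,-.993])>.025]; print("laid",rect(p),np.percentile(p[:,2],90) if len(p) else 0)
plan(((.467,.3535,.044),pose(-20,60,1),8))
E
```

```text
t 20.45 p [0.4658 0.3534 0.198 ] q [-0.955  0.586 -0.467  2.081  1.332  1.39  -1.072] F [-0.6  0.2 -0.3] w 50.3 g 0.0 xdir [-0.472  0.17  -0.865] z [ 0.813 -0.294 -0.502]
scene (array([469.4, 353.6]), array([24.3, 23.8]), 6.9) 124
laid (array([ 464.4, -100.8]), array([85. , 26.5]), 6.8) 0.055434281565811115
top (array([466.6, 348.3]), array([24.2, 21. ]), 46.0) 28
laid (array([ 462.4, -104.2]), array([84. , 25.2]), 8.3) 0.05592896320917229
8 x [0.0168, 0.0003, 0.0097, -0.0, -0.0003, 0.0001]
```

Emit:
arm_command --targets '[[[0.0168,0.0003,0.0097,0,0,0],[0.0168,0.0003,0.0097,0,0,0],[0.0168,0,0.0097,0,0,0],[0.0168,0,0.0097,0,0,0],[0.0168,0,0.0097,0,0,0],[0.0168,0,0.0097,0,0,0],[0.0168,0,0.0097,0,0,0],[0.0168,0,0.0097,0,0,0],[0,0,0,0,0,0]]]'

```text
clock: 21.68
position: [0.4671, 0.351, 0.0431]
ee_rot: [0.366, 2.072, -0.213]
force: [-0.8, 0.3, -0.1]
width: 0.545
gripper_force: 0.0
```

Emit:
arm_command --targets '[[[0,0,0,0,0,0],[0,0,0,0,0,0],[0,0,0,0,0,0],[0,0,0,0,0,0],[0,0,0,0,0,0],[0,0,0,0,0,0]]]' --jaw 0.01

```text
clock: 22.42
position: [0.4667, 0.3526, 0.0434]
ee_rot: [0.364, 2.071, -0.21]
force: [0.5, 1.9, 5.3]
width: 0.279
gripper_force: 11.9
```

Emit:
arm_command --targets '[[[-0.0215,0,-0.0124,0,0,0],[-0.0215,0,-0.0124,0,0,0],[-0.0215,0,-0.0124,0,0,0],[-0.0215,0,-0.0124,0,0,0],[-0.0215,0,-0.0124,0,0,0]]]'

```text
clock: 23.05
position: [0.4664, 0.3521, 0.1671]
ee_rot: [0.364, 2.073, -0.212]
force: [0.3, 0.0, -0.4]
width: 0.279
gripper_force: 11.9
```

```bash
python3 - <<'E'
from kin import *
st()
plan(((.445,.1,.19),pose(7,-30,1),18),((.4567,-.0124,.11),pose(7,-30,1),4),((.4567,-.0124,.0555),pose(7,-30,1),3)); path((.445,.1,.19),pose(7,-30,1))
E
```

```text
t 23.05 p [0.4664 0.3521 0.1671] q [-0.965  0.642 -0.454  2.096  1.362  1.38  -1.139] F [ 0.3  0.  -0.4] w 25.6 g 11.9 xdir [-0.473  0.17  -0.864] z [ 0.812 -0.296 -0.503]
18 x [-0.0007, -0.0143, -0.0002, -0.0076, 0.0853, -0.028]
4 x [-0.0095, -0.0282, 0.0176, 0.0, -0.0, -0.0]
3 x [-0.0091, -0.0, 0.0157, 0.0, -0.0, -0.0]
[[0.448, 0.291, 0.172], [0.439, 0.228, 0.18], [0.438, 0.164, 0.187]]
```

Emit:
arm_command --targets '[[[-0.0007,-0.0143,-0.0002,-0.0076,0.0853,-0.028],[-0.0007,-0.0143,-0.0002,-0.0076,0.0853,-0.028],[-0.0007,-0.0143,-0.0002,-0.0076,0.0853,-0.028],[-0.0007,-0.0143,-0.0002,-0.0076,0.0853,-0.028],[-0.0007,-0.0143,-0.0002,-0.0076,0.0853,-0.028],[-0.0007,-0.0143,-0.0002,-0.0076,0.0853,-0.028],[-0.0007,-0.0143,-0.0002,-0.0076,0.0853,-0.028],[-0.0007,-0.0143,-0.0002,-0.0076,0.0853,-0.028],[-0.0007,-0.0143,-0.0002,-0.0076,0.0853,-0.028]]]'

```text
clock: 24.18
position: [0.4381, 0.2272, 0.1798]
ee_rot: [0.142, 2.881, -0.161]
force: [1.0, -0.2, -0.6]
width: 0.278
gripper_force: 11.9
```

Emit:
arm_command --targets '[[[-0.0007,-0.0143,-0.0002,-0.0076,0.0853,-0.028],[-0.0007,-0.0143,-0.0002,-0.0076,0.0853,-0.028],[-0.0007,-0.0143,-0.0002,-0.0076,0.0853,-0.028],[-0.0007,-0.0143,-0.0002,-0.0076,0.0853,-0.028],[-0.0007,-0.0143,-0.0002,-0.0076,0.0853,-0.028],[-0.0007,-0.0143,-0.0002,-0.0076,0.0853,-0.028],[-0.0007,-0.0143,-0.0002,-0.0076,0.0853,-0.028],[-0.0007,-0.0143,-0.0002,-0.0076,0.0853,-0.028],[-0.0007,-0.0143,-0.0002,-0.0076,0.0853,-0.028],[0,0,0,0,0,0]]]'

```text
clock: 25.42
position: [0.4452, 0.0986, 0.1884]
ee_rot: [0.156, -2.614, 0.041]
force: [-0.4, 0.9, -0.9]
width: 0.283
gripper_force: 11.9
```

Emit:
arm_command --targets '[[[-0.0095,-0.0282,0.0176,0,0,0],[-0.0095,-0.0282,0.0176,0,0,0],[-0.0095,-0.0282,0.0176,0,0,0],[-0.0095,-0.0282,0.0176,0,0,0],[0,0,0,0,0,0]]]'

```text
clock: 26.05
position: [0.4556, -0.0164, 0.1078]
ee_rot: [0.154, -2.613, 0.043]
force: [-0.2, 0.4, 0.0]
width: 0.286
gripper_force: 11.9
```

```bash
python3 - <<'E'
from kin import *
st()
plan(((.4567,-.0124,.053),pose(7,-30,1),4),((.4567,-.0124,.0415),pose(7,-30,1),4))
E
```

```text
t 26.05 p [ 0.4556 -0.0164  0.1078] q [ 0.335  0.739 -0.663  1.698  0.339  1.389  1.224] F [-0.2  0.4  0. ] w 26.2 g 11.9 xdir [-0.859 -0.101  0.501] z [-0.498 -0.06  -0.865]
4 x [-0.0072, 0.001, 0.0117, 0.0003, -0.0004, -0.001]
4 x [-0.0014, 0.0, 0.0025, 0.0, -0.0, -0.0]
```

Emit:
arm_command --targets '[[[-0.0072,0.0005,0.0117,0,0,0],[-0.0072,0.0005,0.0117,0,0,0],[-0.0072,0.0005,0.0117,0,0,0],[0,0,0,0,0,0]]]'

```text
clock: 26.55
position: [0.4567, -0.0105, 0.0677]
ee_rot: [0.162, -2.613, 0.042]
force: [0.2, -0.1, -1.2]
width: 0.279
gripper_force: 11.9
```

```bash
python3 - <<'E'
from kin import *
st()
plan(((.4567,-.0124,.053),pose(7,-30,1),2),((.4567,-.0124,.0415),pose(7,-30,1),5))
E
```

```text
t 26.55 p [ 0.4567 -0.0105  0.0677] q [ 0.315  0.793 -0.648  1.717  0.368  1.323  1.202] F [ 0.2 -0.1 -1.2] w 25.6 g 11.9 xdir [-0.859 -0.107  0.5  ] z [-0.496 -0.061 -0.866]
2 x [-0.0036, -0.001, 0.0064, 0.0001, -0.0001, 0.0009]
5 x [-0.0012, 0.0, 0.002, 0.0, -0.0, -0.0]
```

Emit:
arm_command --targets '[[[-0.0036,-0.001,0.0064,0,0,0],[-0.0036,-0.001,0.0064,0,0,0],[-0.0012,0,0.002,0,0,0],[-0.0012,0,0.002,0,0,0],[-0.0012,0,0.002,0,0,0],[0,0,0,0,0,0],[0,0,0,0,0,0]]]'

```text
clock: 27.42
position: [0.4576, -0.0127, 0.0472]
ee_rot: [0.161, -2.616, 0.042]
force: [0.3, -0.4, -0.6]
width: 0.281
gripper_force: 11.9
```

```bash
python3 - <<'E'
from kin import *
st()
plan(((.4567,-.0124,.0415),pose(7,-30,1),3))
E
```

```text
t 27.43 p [ 0.4576 -0.0127  0.0472] q [ 0.311  0.821 -0.638  1.725  0.386  1.29   1.195] F [ 0.3 -0.4 -0.6] w 25.8 g 11.9 xdir [-0.86  -0.106  0.498] z [-0.495 -0.06  -0.867]
3 x [-0.0007, 0.0001, 0.0018, 0.0001, 0.0006, 0.0002]
```

Emit:
arm_command --targets '[[[-0.0007,0,0.0018,0,0,0],[-0.0007,0,0.0018,0,0,0],[-0.0007,0,0.0018,0,0,0],[0,0,0,0,0,0],[0,0,0,0,0,0]]]'

```text
clock: 28.05
position: [0.4567, -0.0128, 0.0414]
ee_rot: [0.161, -2.615, 0.042]
force: [-0.4, 1.1, 0.5]
width: 0.281
gripper_force: 11.9
```

Emit:
arm_command --targets '[[[0,0,0,0,0,0],[0,0,0,0,0,0],[0,0,0,0,0,0],[0,0,0,0,0,0]]]' --jaw 0.034

```text
clock: 28.55
position: [0.4567, -0.0129, 0.0414]
ee_rot: [0.161, -2.616, 0.042]
force: [0.1, 1.7, 0.3]
width: 0.367
gripper_force: 0.0
```

Emit:
arm_command --targets '[[[0.005,0,-0.0087,0,0,0],[0.01,0,-0.0173,0,0,0],[0.015,0,-0.026,0,0,0],[0.02,0,-0.035,0,0,0],[0.02,0,-0.035,0,0,0],[0.01,0.05,-0.0175,0,0,0],[0,0.05,0,0,0,0],[0,0.03,0,0,0,0]]]'

```text
clock: 29.55
position: [0.4404, 0.1188, 0.2044]
ee_rot: [0.165, -2.617, 0.041]
force: [0.7, -0.5, 0.1]
width: 0.369
gripper_force: 0.0
```

```bash
python3 - <<'E'
from kin import *
st()
for n in("scene","top"):
    im,w=get(n,n+"6.png")
    for sgn,c in((1,(.4645,-.102)),(-1,(.4535,-.0128))):
        p=near(w,c,.06,.043,.075); p=p[sgn*((p[:,:2]-[.459,-.0575])@[.122,-.993])>.025]; print("laid",rect(p),np.percentile(p[:,2],90) if len(p) else 0)
    print(n,"up fin",rect(near(w,(.518,-.329),.045,.085,.105)),"slab",rect(near(w,(.518,-.329),.1,.055,.07)))
q=arm.observe()["joints"]; c=(.518,-.3275)
for hh,s in((-36,-1),(-36,1)):
    print(hh,s); sim(q,[((.44,.1,.2),7,-30,1),((*c,.25),hh,0,s),((*c,.086),hh,0,s)],KX,SG) if s==1 else sim([.7,.3,-.3,1.9,.1,.9,-1.3],[((*c,.25),hh,0,s),((*c,.086),hh,0,s),((.459,-.0575,.2),7,0,s),((.459,-.0575,.09),7,0,s)],KX,SG)
E
```

```text
t 29.55 p [0.4404 0.1188 0.2044] q [ 0.166  0.637 -0.74   1.619  0.195  1.52   1.066] F [ 0.7 -0.5  0.1] w 33.9 g 0.0 xdir [-0.861 -0.109  0.496] z [-0.493 -0.06  -0.868]
laid (array([ 464.9, -100.9]), array([86.3, 25.6]), 8.0) 0.05499702530438658
laid (array([456.3, -11.6]), array([86. , 25.9]), 6.9) 0.05500673277968893
scene up fin (array([ 520. , -327.2]), array([14.6, 44.9]), 52.7) slab (array([ 520.3, -326.9]), array([144.3, 124.5]), 54.1)
laid (array([0., 0.]), array([0., 0.]), 0.0) 0
laid (array([0., 0.]), array([0., 0.]), 0.0) 0
top up fin (array([ 507.5, -332.3]), array([54. , 35.3]), 7.7) slab (array([ 516.8, -330.6]), array([143.7, 123. ]), 54.2)
-36 -1
   err 0.000 step 0.03 [ 0.57  0.59 -0.15  1.75  0.11  0.81 -1.82]
   err 0.000 step 0.03 [ 0.39  0.26 -0.43  2.    0.13  0.91 -1.56]
   err 0.000 step 0.02 [ 0.32  0.42 -0.37  2.11  0.24  0.66 -1.67]
-36 1
   err 0.000 step 0.07 [ 0.8   0.45 -0.47  1.59  0.22  1.15  1.22]
   err 0.000 step 0.03 [ 0.75  0.62 -0.41  1.75  0.31  0.84  1.13]
```

```bash
python3 - <<'E'
from kin import *
plan(((.5185,-.328,.22),pose(-36,0,1),14),((.5185,-.328,.115),pose(-36,0,1),3));path((.5185,-.328,.22),pose(-36,0,1))
E
```

```text
14 x [-0.0124, -0.0307, -0.0037, -0.0138, -0.0354, 0.0529]
3 x [-0.0, -0.0, 0.035, 0.0, 0.0, 0.0]
[[0.491, 0.015, 0.197], [0.522, -0.097, 0.199], [0.532, -0.213, 0.208]]
```

Emit:
arm_command --targets '[[[-0.0124,-0.0307,-0.0037,-0.0138,-0.0354,0.0529],[-0.0124,-0.0307,-0.0037,-0.0138,-0.0354,0.0529],[-0.0124,-0.0307,-0.0037,-0.0138,-0.0354,0.0529],[-0.0124,-0.0307,-0.0037,-0.0138,-0.0354,0.0529],[-0.0124,-0.0307,-0.0037,-0.0138,-0.0354,0.0529],[-0.0124,-0.0307,-0.0037,-0.0138,-0.0354,0.0529],[-0.0124,-0.0307,-0.0037,-0.0138,-0.0354,0.0529]]]' --jaw 0.024

```text
clock: 30.52
position: [0.5219, -0.1028, 0.1989]
ee_rot: [-0.38, -2.853, 0.026]
force: [0.3, 0.1, 0.5]
width: 0.263
gripper_force: 0.0
```

Emit:
arm_command --targets '[[[-0.0124,-0.0307,-0.0037,-0.0138,-0.0354,0.0529],[-0.0124,-0.0307,-0.0037,-0.0138,-0.0354,0.0529],[-0.0124,-0.0307,-0.0037,-0.0138,-0.0354,0.0529],[-0.0124,-0.0307,-0.0037,-0.0138,-0.0354,0.0529],[-0.0124,-0.0307,-0.0037,-0.0138,-0.0354,0.0529],[-0.0124,-0.0307,-0.0037,-0.0138,-0.0354,0.0529],[-0.0124,-0.0307,-0.0037,-0.0138,-0.0354,0.0529],[0,0,0.04,0,0,0],[0,0,0.035,0,0,0],[0,0,0,0,0,0]]]'

```text
clock: 31.78
position: [0.5141, -0.3319, 0.1427]
ee_rot: [-0.979, -2.979, 0.005]
force: [0.0, 0.3, 0.8]
width: 0.259
gripper_force: 0.0
```

```bash
python3 - <<'E'
from kin import *
st()
for n in("scene","top"):
    im,w=get(n,n+"7.png")
    print(n,"up slab",rect(near(w,(.518,-.329),.1,.055,.07)))
plan(((.5185,-.328,.092),pose(-36,0,1),4))
a=cv2.imread("pics/scene7.png"); cv2.imwrite("pics/s7c.png",cv2.resize(a[150:300,80:280],None,fx=3.5,fy=3.5,interpolation=2))
E
```

```text
t 31.77 p [ 0.5141 -0.3319  0.1427] q [ 0.799  0.563 -0.466  1.691  0.3    0.964  1.157] F [0.  0.3 0.8] w 23.7 g 0.0 xdir [-0.805  0.593  0.004] z [-0.006 -0.001 -1.   ]
scene up slab (array([ 520.5, -327.9]), array([145.5, 123.6]), 55.4)
top up slab (array([ 514.8, -330.5]), array([144.6, 120.5]), 52.8)
4 x [0.0003, 0.0012, 0.0134, -0.0009, 0.0003, -0.0016]
```

View pics/s7c.png

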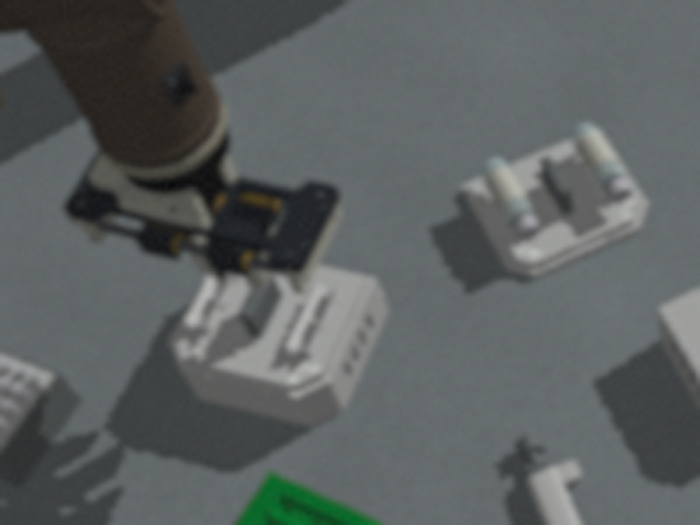

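Both bottles lie in the base troughs, at (510,195) and (605,155) in the crop, and the gripper is over the tray fin at (258,305). I'll let the arm settle before the fine descent.

Emit:
arm_command --targets '[[[0,0,0,0,0,0],[0,0,0,0,0,0]]]'

```text
clock: 32.12
position: [0.5169, -0.3322, 0.1453]
ee_rot: [0.98, 2.984, -0.006]
force: [-0.1, 0.9, -0.1]
width: 0.26
gripper_force: 0.0
```

```bash
python3 - <<'E'
from kin import *
st()
plan(((.5185,-.328,.12),pose(-36,0,1),1),((.5185,-.328,.092),pose(-36,0,1),2))
E
```

```text
t 32.12 p [ 0.5169 -0.3322  0.1453] q [ 0.798  0.56  -0.467  1.688  0.3    0.964  1.157] F [-0.1  0.9 -0.1] w 23.9 g 0.0 xdir [-0.805  0.593 -0.002] z [-0.    -0.004 -1.   ]
1 x [0.0013, 0.0044, 0.0253, -0.0036, 0.0023, -0.0061]
2 x [-0.0, -0.0, 0.014, 0.0, 0.0, 0.0]
```

Emit:
arm_command --targets '[[[0.0013,0.0044,0.024,0,0.002,-0.006],[0,0,0,0,0,0],[0,0,0,0,0,0]]]'

```text
clock: 32.5
position: [0.5182, -0.3279, 0.1208]
ee_rot: [-0.97, -2.986, 0.005]
force: [0.4, -0.2, 1.1]
width: 0.258
gripper_force: 0.0
```

```bash
python3 - <<'E'
from kin import *
st()
plan(((.5185,-.328,.092),pose(-36,0,1),2))
E
```

```text
t 32.5 p [ 0.5182 -0.3279  0.1208] q [ 0.786  0.587 -0.459  1.711  0.318  0.92   1.141] F [ 0.4 -0.2  1.1] w 23.7 g 0.0 xdir [-0.809  0.588  0.001] z [-0.003 -0.002 -1.   ]
2 x [-0.0002, 0.0001, 0.0144, -0.0018, -0.0005, -0.0001]
```

Emit:
arm_command --targets '[[[0,0,0.005,0,0,0],[0,0,0.005,0,0,0],[0,0,0,0,0,0]]]'

```text
clock: 32.88
position: [0.5174, -0.3277, 0.1095]
ee_rot: [-0.97, -2.984, 0.005]
force: [-0.6, -0.7, -0.3]
width: 0.262
gripper_force: 0.0
```

Emit:
arm_command --targets '[[[0,0,0.009,0,0,0],[0,0,0.009,0,0,0],[0,0,0,0,0,0]]]'

```text
clock: 33.25
position: [0.517, -0.3275, 0.0908]
ee_rot: [-0.97, -2.983, 0.004]
force: [-0.2, 0.0, 0.4]
width: 0.26
gripper_force: 0.0
```

Emit:
arm_command --targets '[[[0,0,0,0,0,0],[0,0,0,0,0,0],[0,0,0,0,0,0],[0,0,0,0,0,0]]]' --jaw 0 --newtons 35

```text
clock: 33.75
position: [0.5179, -0.3278, 0.0921]
ee_rot: [-0.97, -2.985, 0.005]
force: [-0.2, -0.1, 0.8]
width: 0.127
gripper_force: 35.0
```

```bash
python3 - <<'E'
from kin import *
st()
M=cur(); c=M[:3,3]
print("x offset along fin of TCP from measured centre", (c[:2]-[.5185,-.328])@[np.cos(np.radians(-36)),np.sin(np.radians(-36))])
EOF=0
E
```

```text
t 33.75 p [ 0.5179 -0.3278  0.0921] q [ 0.776  0.62  -0.445  1.735  0.339  0.866  1.122] F [-0.2 -0.1  0.8] w 11.6 g 35.0 xdir [-0.809  0.588  0.001] z [-0.003 -0.002 -1.   ]
x offset along fin of TCP from measured centre -0.0006672470736252434
```

Emit:
arm_command --targets '[[[0,0,-0.01,0,0,0],[0,0,-0.02,0,0,0],[0,0,-0.03,0,0,0],[0,0,-0.04,0,0,0],[0,0,0,0,0,0]]]'

```text
clock: 34.38
position: [0.5199, -0.3281, 0.1958]
ee_rot: [0.97, 2.985, -0.006]
force: [0.4, 0.5, -2.0]
width: 0.129
gripper_force: 35.0
```

```bash
python3 - <<'E'
from kin import *
st()
plan(((.4585,-.0575,.19),pose(7,0,1),12));path((.4585,-.0575,.19),pose(7,0,1))
E
```

```text
t 34.38 p [ 0.5199 -0.3281  0.1958] q [ 0.805  0.51  -0.487  1.634  0.269  1.06   1.182] F [ 0.4  0.5 -2. ] w 11.8 g 35.0 xdir [-0.809  0.588 -0.004] z [ 0.002 -0.005 -1.   ]
12 x [0.0115, 0.0207, 0.0004, -0.0004, 0.0003, -0.0626]
[[0.524, -0.257, 0.194], [0.515, -0.187, 0.193], [0.493, -0.12, 0.191]]
```

Emit:
arm_command --targets '[[[0.0115,0.0207,0.0004,0,0,-0.0626],[0.0115,0.0207,0.0004,0,0,-0.0626],[0.0115,0.0207,0.0004,0,0,-0.0626],[0.0115,0.0207,0.0004,0,0,-0.0626],[0.0115,0.0207,0.0004,0,0,-0.0626],[0.0115,0.0207,0.0004,0,0,-0.0626]]]'

```text
clock: 35.12
position: [0.5128, -0.1847, 0.1893]
ee_rot: [-0.389, -3.114, 0.004]
force: [-0.5, 0.6, -2.9]
width: 0.129
gripper_force: 35.0
```

Emit:
arm_command --targets '[[[0.0115,0.0207,0.0004,0,0,-0.0626],[0.0115,0.0207,0.0004,0,0,-0.0626],[0.0115,0.0207,0.0004,0,0,-0.0626],[0.0115,0.0207,0.0004,0,0,-0.0626],[0.0115,0.0207,0.0004,0,0,-0.0626],[0.0115,0.0207,0.0004,0,0,-0.0626],[0,0,0,0,0,0],[0,0,0,0,0,0],[0,0,0,0,0,0]]]'

```text
clock: 36.25
position: [0.4569, -0.0574, 0.1868]
ee_rot: [0.191, -3.132, 0.003]
force: [0.6, 0.6, -1.6]
width: 0.129
gripper_force: 35.0
```

```bash
python3 - <<'E'
from kin import *
st()
plan(((.4585,-.0575,.15),pose(7,0,1),3),((.4585,-.0575,.112),pose(7,0,1),4))
for n in("scene","top"):
    im,w=get(n); p=near(w,(.4585,-.0575),.1,.15,.175); print(n,rect(p),len(p))
E
```

```text
t 36.25 p [ 0.4569 -0.0574  0.1868] q [ 0.633  0.339 -0.775  1.986  0.296  0.933  1.399] F [ 0.6  0.6 -1.6] w 11.9 g 35.0 xdir [-0.993 -0.121  0.004] z [-0.003 -0.002 -1.   ]
3 x [-0.0005, -0.0001, 0.0123, -0.0005, -0.0012, -0.0002]
4 x [-0.0, 0.0, 0.0095, 0.0, 0.0, -0.0]
scene (array([462. , -55.5]), array([119.3, 143.8]), 7.4) 1085
top (array([445. ,  -3.9]), array([121.2,  49.2]), 19.5) 306
```

Emit:
arm_command --targets '[[[-0.0005,0,0.0123,0,-0.001,0],[-0.0005,0,0.0123,0,0,0],[-0.0005,0,0.0123,0,0,0],[0,0,0.0095,0,0,0],[0,0,0.0095,0,0,0],[0,0,0.0095,0,0,0],[0,0,0.008,0,0,0],[0,0,0,0,0,0],[0,0,0,0,0,0]]]'

```text
clock: 37.48
position: [0.4582, -0.0567, 0.1136]
ee_rot: [0.193, -3.133, 0.003]
force: [-0.0, 0.0, -1.7]
width: 0.129
gripper_force: 35.0
```

```bash
python3 - <<'E'
from kin import *
st()
plan(((.4585,-.0575,.1005),pose(7,0,1),6))
for n in("scene","top"):
    im,w=get(n,n+"8.png"); p=near(w,(.4585,-.0575),.1,.07,.09); print(n,rect(p),len(p))
E
```

```text
t 37.48 p [ 0.4582 -0.0567  0.1136] q [ 0.559  0.442 -0.71   2.068  0.413  0.775  1.288] F [-0.   0.  -1.7] w 11.8 g 35.0 xdir [-0.992 -0.123  0.002] z [-0.002 -0.002 -1.   ]
6 x [-0.0, -0.0001, 0.0022, -0.0003, -0.0004, 0.0001]
scene (array([459.6, -55. ]), array([126., 145.]), 7.8) 913
top (array([441.,  -3.]), array([125.2,  55.9]), 27.5) 273
```

Emit:
arm_command --targets '[[[0,-0.0005,0.0022,0,0,0],[0,0,0.0022,0,0,0],[0,0,0.0022,0,0,0],[0,0,0.0022,0,0,0],[0,0,0,0,0,0]]]'

```text
clock: 38.2
position: [0.4579, -0.0573, 0.1044]
ee_rot: [0.192, -3.133, 0.002]
force: [0.3, -0.1, -1.9]
width: 0.128
gripper_force: 35.0
```

Emit:
arm_command --targets '[[[0,0,0.0022,0,0,0],[0,0,0.0022,0,0,0],[0,0,0,0,0,0]]]'

```text
clock: 38.58
position: [0.458, -0.0573, 0.1002]
ee_rot: [0.192, -3.133, 0.003]
force: [-0.3, -0.4, -2.1]
width: 0.131
gripper_force: 35.0
```

Emit:
arm_command --targets '[[[0,0,0.001,0,0,0],[0,0,0.001,0,0,0],[0,0,0,0,0,0]]]'

```text
clock: 38.95
position: [0.458, -0.0573, 0.0999]
ee_rot: [0.192, -3.133, 0.006]
force: [-10.2, -0.7, 30.7]
width: 0.131
gripper_force: 35.0
```

Emit:
arm_command --targets '[[[0,0,0,0,0,0],[0,0,0,0,0,0],[0,0,0,0,0,0]]]' --jaw 0.024

```text
clock: 39.33
position: [0.458, -0.0573, 0.0981]
ee_rot: [0.192, -3.133, 0.002]
force: [-0.4, -0.5, 1.0]
width: 0.26
gripper_force: 0.0
```

```bash
python3 - <<'E'
from kin import *
st()
E
```

```text
t 39.33 p [ 0.458  -0.0573  0.0981] q [ 0.542  0.465 -0.692  2.083  0.439  0.742  1.264] F [-0.4 -0.5  1. ] w 23.9 g 0.0 xdir [-0.992 -0.122  0.003] z [-0.003 -0.002 -1.   ]
```

Emit:
arm_command --targets '[[[0,0,-0.02,0,0,0],[0,0,-0.04,0,0,0],[0,0,-0.05,0,0,0],[0,0,0,0,0,0]]]'

```text
clock: 39.83
position: [0.4604, -0.0568, 0.2113]
ee_rot: [-0.192, 3.133, -0.005]
force: [-0.1, -0.1, -0.0]
width: 0.267
gripper_force: 0.0
```

```bash
python3 - <<'E'
from kin import *
st()
q=arm.observe()["joints"]; p=arm.observe()["position"]; b=(.5795,.2285)
for n in("scene","top"):
    im,w=get(n,n+"9.png"); a=im["pixels"].astype(int)
    for nm,c in(("b1",b),("pur",(.549,.341))):
        pp=near(w,c,.035,.06,.1); print(n,nm,rect(pp),pp.mean(0).round(4),len(pp))
    print("upper",rect(near(w,(.459,-.0575),.095,.062,.08)),"lid",rect(near(w,(.677,.059),.1,.05,.062)),rect(near(w,(.677,.059),.06,.07,.1)))
for h in(-10,0,10,20):
    print(h); sim(q,[(p,7,0,1),((*b,.22),h,60,1),((*b,.044),h,60,1),((*b,.2),h,60,1),((.45,.1,.26),7,-30,1),((.4645,-.102,.2),7,-30,1),((.4645,-.102,.097),7,-30,1)],KX,SG,16)
E
```

```text
t 39.83 p [ 0.4604 -0.0568  0.2113] q [ 0.654  0.311 -0.795  1.952  0.27   0.982  1.426] F [-0.1 -0.1 -0. ] w 24.5 g 0.0 xdir [-0.993 -0.122 -0.003] z [ 0.003 -0.003 -1.   ]
scene b1 (array([581.4, 228.1]), array([25. , 19.9]), 51.9) [0.5827 0.2273 0.0763] 69
scene pur (array([540.6, 348.3]), array([21.3, 22.2]), 15.3) [0.5425 0.346  0.076 ] 68
upper (array([460.2, -55.8]), array([123.1, 145. ]), 7.7) lid (array([713.6,  40.5]), array([124.5, 144.7]), 7.0) (array([714.2,  39.5]), array([43.7, 12.6]), 7.1)
top b1 (array([577.3, 224.9]), array([20.4, 23.6]), 45.5) [0.576  0.2245 0.0776] 56
top pur (array([537.1, 343. ]), array([22.6, 21.9]), 71.1) [0.5362 0.3428 0.0788] 57
upper (array([443.1,  -5.1]), array([124.6,  54.8]), 22.1) lid (array([712.3,  36.6]), array([123.7, 143.4]), 7.5) (array([711.3,  36. ]), array([46.2, 11.8]), 9.4)
-10
   err 0.000 step 0.30 [-0.39  0.41 -0.44  2.15  1.87  0.89 -0.9 ]
   err 0.000 step 0.03 [-0.42  0.78 -0.4   2.23  2.2   1.15 -1.31]
   err 0.000 step 0.03 [-0.39  0.44 -0.44  2.17  1.92  0.91 -0.96]
   err 0.000 step 0.27 [ 0.37  0.56 -1.    1.73  0
[... 664 characters left out ...]
58  2.32  2.63  1.13 -1.19]
   err 0.000 step 0.03 [-0.1   0.43 -0.62  2.27  2.39  0.74 -1.04]
   err 0.001 step 0.42 [ 0.42  0.6  -1.1   1.73  0.28  1.61  0.91]
   err 0.000 step 0.02 [ 0.72  0.67 -1.04  1.77  0.49  1.58  1.19]
   err 0.000 step 0.01 [ 0.67  0.8  -0.96  1.85  0.59  1.42  1.11]
20
   err 0.003 step 0.68 [ 0.35  0.57 -1.16  2.26  2.37  0.75 -0.7 ]
   err 0.000 step 0.03 [ 0.19  1.01 -0.98  2.34  2.71  1.16 -0.79]
   err 0.000 step 0.03 [ 0.32  0.62 -1.15  2.28  2.41  0.81 -0.71]
   err 0.000 step 0.35 [ 0.45  0.64 -1.18  1.73  0.31  1.63  0.85]
   err 0.000 step 0.02 [ 0.76  0.72 -1.13  1.77  0.53  1.62  1.12]
   err 0.000 step 0.01 [ 0.71  0.85 -1.05  1.85  0.63  1.46  1.05]
```

The lid was knocked and now sits near (0.713,0.038). I'll re-measure it before picking it up. Bottle 1 is next; I'll use a heading of about +3° to clear the purple bottle.

```bash
python3 - <<'E'
from kin import *
a=((.5,.15,.22),pose(-30,60,1))
plan((*a,15),((.5795,.2275,.2),pose(3,60,1),5));path(*a)
q=arm.observe()["joints"];p=arm.observe()["position"];b=(.5795,.2275)
sim(q,[(p,7,0,1),((.5,.15,.22),-30,60,1),((*b,.2),3,60,1),((*b,.044),3,60,1)],KX,SG,15)
E
```

```text
15 x [-0.001, 0.0142, -0.0014, 0.0223, -0.0674, 0.0391]
5 x [-0.002, 0.0197, 0.0114, -0.0998, -0.0, -0.0576]
[[0.458, -0.004, 0.212], [0.465, 0.049, 0.214], [0.479, 0.101, 0.216]]
   err 0.000 step 0.33 [-0.32  0.37 -0.57  2.25  1.6   1.15 -0.99]
   err 0.000 step 0.05 [-0.17  0.44 -0.61  2.24  2.2   0.82 -0.98]
   err 0.000 step 0.03 [-0.21  0.81 -0.57  2.3   2.48  1.17 -1.21]
```

Emit:
arm_command --targets '[[[-0.001,0.0142,-0.0014,0.0223,-0.0674,0.0391],[-0.001,0.0142,-0.0014,0.0223,-0.0674,0.0391],[-0.001,0.0142,-0.0014,0.0223,-0.0674,0.0391],[-0.001,0.0142,-0.0014,0.0223,-0.0674,0.0391],[-0.001,0.0142,-0.0014,0.0223,-0.0674,0.0391],[-0.001,0.0142,-0.0014,0.0223,-0.0674,0.0391],[-0.001,0.0142,-0.0014,0.0223,-0.0674,0.0391],[-0.001,0.0142,-0.0014,0.0223,-0.0674,0.0391],[-0.001,0.0142,-0.0014,0.0223,-0.0674,0.0391],[-0.001,0.0142,-0.0014,0.0223,-0.0674,0.0391]]]' --jaw 0.05 --newtons 12

```text
clock: 41.18
position: [0.4724, 0.0838, 0.2144]
ee_rot: [0.347, 2.429, -0.234]
force: [0.1, -1.0, -0.6]
width: 0.543
gripper_force: 0.0
```

Emit:
arm_command --targets '[[[-0.001,0.0142,-0.0014,0.0223,-0.0674,0.0391],[-0.001,0.0142,-0.0014,0.0223,-0.0674,0.0391],[-0.001,0.0142,-0.0014,0.0223,-0.0674,0.0391],[-0.001,0.0142,-0.0014,0.0223,-0.0674,0.0391],[-0.001,0.0142,-0.0014,0.0223,-0.0674,0.0391],[0,0,0,0,0,0]]]'

```text
clock: 41.92
position: [0.4983, 0.1517, 0.2175]
ee_rot: [0.54, 2.046, -0.315]
force: [-0.1, 0.3, -0.4]
width: 0.543
gripper_force: 0.0
```

Emit:
arm_command --targets '[[[-0.002,0.0197,0.0114,-0.0998,0,-0.0576],[-0.002,0.0197,0.0114,-0.0998,0,-0.0576],[-0.002,0.0197,0.0114,-0.0998,0,-0.0576],[-0.002,0.0197,0.0114,-0.0998,0,-0.0576],[-0.002,0.0197,0.0114,-0.0998,0,-0.0576],[0,0,0,0,0,0],[0,0,0,0,0,0]]]'

```text
clock: 42.8
position: [0.5777, 0.2266, 0.2]
ee_rot: [-0.054, 2.097, 0.032]
force: [-0.2, -0.9, -0.2]
width: 0.546
gripper_force: 0.0
```

```bash
python3 - <<'E'
from kin import *
st()
b=(.5795,.2275)
plan(((*b,.12),pose(3,60,1),4),((*b,.045),pose(3,60,1),5))
get("scene","s10.png"); a=cv2.imread("pics/s10.png"); cv2.imwrite("pics/s10c.png",cv2.resize(a[60:240,240:440],None,fx=3,fy=3,interpolation=2))
E
```

```text
t 42.8 p [0.5777 0.2266 0.2   ] q [-0.222  0.5   -0.734  2.4    2.095  1.1   -1.028] F [-0.2 -0.9 -0.2] w 50.1 g 0.0 xdir [-0.502 -0.025 -0.864] z [ 0.863  0.045 -0.503]
4 x [0.0171, 0.0002, 0.0104, -0.0001, -0.0009, -0.0002]
5 x [0.013, 0.0, 0.0075, 0.0, -0.0, -0.0]
```

View pics/s10c.png

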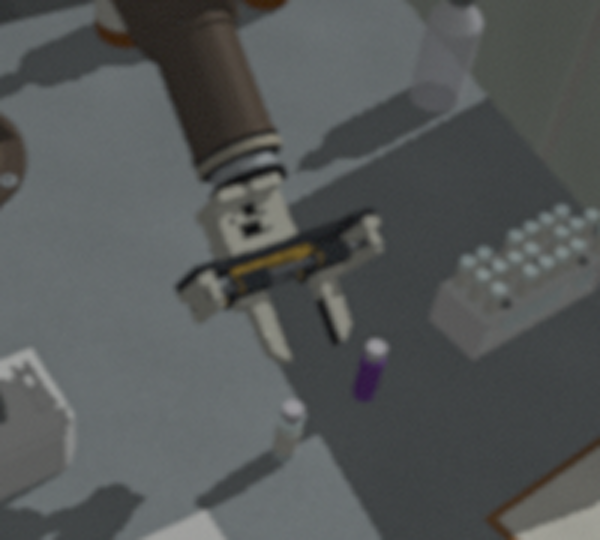

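Crop shows the open gripper at (290,250), bottle 1 at (290,425) and the purple one at (370,370), to the right of the finger line. I'll descend with force checks.

Emit:
arm_command --targets '[[[0.0171,0.0002,0.0104,0,0,0],[0.0171,0.0002,0.0104,0,0,0],[0.0171,0.0002,0.0104,0,0,0],[0.0171,0.0002,0.0104,0,0,0],[0,0,0,0,0,0]]]'

```text
clock: 43.48
position: [0.5789, 0.229, 0.1186]
ee_rot: [-0.057, 2.099, 0.033]
force: [-0.2, 0.3, -0.5]
width: 0.542
gripper_force: 0.0
```

```bash
python3 - <<'E'
from kin import *
st()
b=(.5795,.2275)
plan(((*b,.045),pose(3,60,1),5))
for n in("scene","top"):
    im,w=get(n)
    for nm,c in(("b1",b),("pur",(.539,.3455))):
        pp=near(w,c,.03,.0,.09); print(n,nm,rect(pp),len(pp))
E
```

```text
t 43.48 p [0.5789 0.229  0.1186] q [-0.28   0.728 -0.687  2.432  2.232  1.301 -1.172] F [-0.2  0.3 -0.5] w 49.8 g 0.0 xdir [-0.504 -0.027 -0.863] z [ 0.862  0.047 -0.504]
5 x [0.0127, -0.0003, 0.0075, 0.0004, -0.001, 0.0002]
scene b1 (array([582.5, 224.7]), array([56.3, 51.7]), 62.3) 237
scene pur (array([541.4, 343.2]), array([55.7, 50.4]), 45.5) 222
top b1 (array([581.4, 235.1]), array([52.6, 44.1]), 3.6) 108
top pur (array([541.8, 352.7]), array([44.1, 54.4]), 54.6) 65
```

Emit:
arm_command --targets '[[[0.0127,-0.0003,0.0075,0,0,0],[0.0127,0,0.0075,0,0,0],[0.0127,0,0.0075,0,0,0],[0,0,0,0,0,0]]]'

```text
clock: 44.08
position: [0.5801, 0.2287, 0.076]
ee_rot: [-0.056, 2.096, 0.034]
force: [-0.4, -0.7, -0.5]
width: 0.545
gripper_force: 0.0
```

Emit:
arm_command --targets '[[[0.0127,0,0.0075,0,0,0],[0.0127,0,0.0075,0,0,0],[0,0,0,0,0,0]]]'

```text
clock: 44.45
position: [0.5803, 0.2287, 0.0467]
ee_rot: [-0.056, 2.096, 0.034]
force: [0.1, -0.1, -0.1]
width: 0.547
gripper_force: 0.0
```

Emit:
arm_command --targets '[[[0,0,0,0,0,0],[0,0,0,0,0,0],[0,0,0,0,0,0],[0,0,0,0,0,0],[0,0,0,0,0,0],[0,0,0,0,0,0]]]' --jaw 0.01

```text
clock: 45.2
position: [0.5806, 0.2288, 0.047]
ee_rot: [-0.056, 2.095, 0.034]
force: [-2.0, -0.7, 6.7]
width: 0.279
gripper_force: 12.0
```

```bash
python3 - <<'E'
from kin import *
st()
for n in("scene","top"):
    im,w=get(n)
    pp=near(w,(.539,.3455),.03,.06,.1); print(n,"pur",rect(pp),len(pp))
p=arm.observe()["position"]
a=((p[0],p[1],.19),pose(3,60,1))
plan((*a,6),((.47,.08,.24),pose(7,-30,1),18))
E
```

```text
t 45.2 p [0.5806 0.2288 0.047 ] q [-0.318  0.929 -0.628  2.428  2.344  1.459 -1.27 ] F [-2.  -0.7  6.7] w 25.6 g 12.0 xdir [-0.5   -0.026 -0.866] z [ 0.864  0.048 -0.501]
scene pur (array([544.8, 339.1]), array([22.3, 43. ]), 25.1) 67
top pur (array([537.3, 344.1]), array([22.5, 23.4]), 49.4) 61
6 x [-0.0206, 0.0, -0.0119, 0.0004, -0.0001, -0.0001]
18 x [0.0063, -0.0078, -0.0051, -0.0011, 0.0872, -0.0042]
```

Emit:
arm_command --targets '[[[-0.0206,0,-0.0119,0,0,0],[-0.0206,0,-0.0119,0,0,0],[-0.0206,0,-0.0119,0,0,0],[-0.0206,0,-0.0119,0,0,0],[-0.0206,0,-0.0119,0,0,0],[-0.0206,0,-0.0119,0,0,0],[0,0,0,0,0,0]]]'

```text
clock: 46.18
position: [0.5808, 0.2286, 0.1908]
ee_rot: [-0.055, 2.094, 0.035]
force: [0.5, -0.6, -0.8]
width: 0.278
gripper_force: 12.0
```

```bash
python3 - <<'E'
from kin import *
st()
plan(((.5,.17,.2),pose(-30,60,1),6),((.45,.06,.24),pose(7,-30,1),18))
E
```

```text
t 46.17 p [0.5808 0.2286 0.1908] q [-0.229  0.53  -0.728  2.401  2.121  1.125 -1.048] F [ 0.5 -0.6 -0.8] w 25.5 g 12.0 xdir [-0.499 -0.025 -0.866] z [ 0.865  0.048 -0.5  ]
6 x [0.0044, -0.0123, -0.0108, 0.0836, -0.0001, 0.0478]
18 x [0.0009, -0.007, -0.0022, -0.0103, 0.0839, -0.0384]
```

Emit:
arm_command --targets '[[[0.0044,-0.0123,-0.0108,0.0836,0,0.0478],[0.0044,-0.0123,-0.0108,0.0836,0,0.0478],[0.0044,-0.0123,-0.0108,0.0836,0,0.0478],[0.0044,-0.0123,-0.0108,0.0836,0,0.0478],[0.0044,-0.0123,-0.0108,0.0836,0,0.0478],[0.0044,-0.0123,-0.0108,0.0836,0,0.0478]]]'

```text
clock: 46.92
position: [0.4991, 0.169, 0.1977]
ee_rot: [0.547, 2.041, -0.322]
force: [0.2, -0.8, -1.0]
width: 0.28
gripper_force: 12.0
```

Emit:
arm_command --targets '[[[0.0009,-0.007,-0.0022,-0.0103,0.0839,-0.0384],[0.0009,-0.007,-0.0022,-0.0103,0.0839,-0.0384],[0.0009,-0.007,-0.0022,-0.0103,0.0839,-0.0384],[0.0009,-0.007,-0.0022,-0.0103,0.0839,-0.0384],[0.0009,-0.007,-0.0022,-0.0103,0.0839,-0.0384],[0.0009,-0.007,-0.0022,-0.0103,0.0839,-0.0384],[0.0009,-0.007,-0.0022,-0.0103,0.0839,-0.0384],[0.0009,-0.007,-0.0022,-0.0103,0.0839,-0.0384],[0.0009,-0.007,-0.0022,-0.0103,0.0839,-0.0384]]]'

```text
clock: 48.05
position: [0.4587, 0.1189, 0.2126]
ee_rot: [0.262, 2.881, -0.235]
force: [-0.2, 0.4, -1.5]
width: 0.28
gripper_force: 12.0
```

Emit:
arm_command --targets '[[[0.0009,-0.007,-0.0022,-0.0103,0.0839,-0.0384],[0.0009,-0.007,-0.0022,-0.0103,0.0839,-0.0384],[0.0009,-0.007,-0.0022,-0.0103,0.0839,-0.0384],[0.0009,-0.007,-0.0022,-0.0103,0.0839,-0.0384],[0.0009,-0.007,-0.0022,-0.0103,0.0839,-0.0384],[0.0009,-0.007,-0.0022,-0.0103,0.0839,-0.0384],[0.0009,-0.007,-0.0022,-0.0103,0.0839,-0.0384],[0.0009,-0.007,-0.0022,-0.0103,0.0839,-0.0384],[0.0009,-0.007,-0.0022,-0.0103,0.0839,-0.0384],[0,0,0,0,0,0]]]'

```text
clock: 49.3
position: [0.451, 0.0592, 0.2373]
ee_rot: [0.157, -2.607, 0.044]
force: [0.5, 0.8, -1.4]
width: 0.279
gripper_force: 12.0
```

```bash
python3 - <<'E'
from kin import *
st()
for n in("scene","top"):
    im,w=get(n,n+"11.png")
    up=near(w,(.459,-.0575),.095,.062,.08); print(n,"upper",rect(up),"fin",rect(near(w,(.459,-.0575),.05,.096,.115)),"troughs",rect(near(w,(.459,-.0575),.095,.0745,.09)))
s=np.array([.459,-.0572])+.045*np.array([np.sin(np.radians(7)),-np.cos(np.radians(7))])+.005*np.array([.993,.122]); print(s)
plan(((*s,.16),pose(7,-30,1),5),((*s,.112),pose(7,-30,1),4),((*s,.0975),pose(7,-30,1),5))
E
```

```text
t 49.3 p [0.451  0.0592 0.2373] q [ 0.397  0.708 -1.012  1.566  0.334  1.668  1.002] F [ 0.5  0.8 -1.4] w 25.6 g 12.0 xdir [-0.856 -0.103  0.506] z [-0.502 -0.062 -0.863]
scene upper (array([461.1, -55.7]), array([124.3, 144.4]), 7.3) fin (array([461.7, -55.8]), array([47.2, 12. ]), 7.2) troughs (array([461.3, -56.4]), array([107.4, 131.1]), 7.2)
top upper (array([453.9, -49.6]), array([116.7, 122.9]), 6.9) fin (array([452.9, -60.2]), array([36.2, 11.7]), 7.4) troughs (array([451.7, -51.5]), array([ 99.4, 113.6]), 6.1)
[ 0.46944912 -0.10125458]
5 x [-0.0078, -0.0326, 0.0137, -0.0003, -0.0006, 0.0]
4 x [-0.006, -0.0, 0.0104, 0.0, -0.0, -0.0]
5 x [-0.0015, -0.0, 0.0025, 0.0, -0.0, -0.0]
```

Emit:
arm_command --targets '[[[-0.0078,-0.0326,0.0137,0,0,0],[-0.0078,-0.0326,0.0137,0,0,0],[-0.0078,-0.0326,0.0137,0,0,0],[-0.0078,-0.0326,0.0137,0,0,0],[-0.0078,-0.0326,0.0137,0,0,0],[-0.006,0,0.0104,0,0,0],[-0.006,0,0.0104,0,0,0],[-0.006,0,0.0104,0,0,0],[0,0,0,0,0,0],[0,0,0,0,0,0]]]'

```text
clock: 50.65
position: [0.4702, -0.1012, 0.1252]
ee_rot: [0.162, -2.612, 0.044]
force: [0.2, -0.5, -0.5]
width: 0.277
gripper_force: 12.0
```

```bash
python3 - <<'E'
from kin import *
st()
plan(((.4697,-.1013,.105),pose(7,-30,1),4),((.4697,-.1013,.0975),pose(7,-30,1),3))
E
```

```text
t 50.65 p [ 0.4702 -0.1012  0.1252] q [ 0.593  0.839 -0.926  1.622  0.536  1.556  1.199] F [ 0.2 -0.5 -0.5] w 25.4 g 12.0 xdir [-0.858 -0.106  0.502] z [-0.498 -0.062 -0.865]
4 x [-0.0024, -0.0, 0.0044, -0.0003, -0.0005, 0.0003]
3 x [-0.0012, -0.0, 0.0022, 0.0, -0.0, -0.0]
```

Emit:
arm_command --targets '[[[-0.0024,0,0.0044,0,0,0],[-0.0024,0,0.0044,0,0,0],[-0.0024,0,0.0044,0,0,0],[-0.0024,0,0.0044,0,0,0],[-0.0012,0,0.0022,0,0,0],[-0.0012,0,0.0022,0,0,0],[0,0,0,0,0,0],[0,0,0,0,0,0]]]'

```text
clock: 51.65
position: [0.4694, -0.1018, 0.1]
ee_rot: [0.16, -2.612, 0.044]
force: [0.4, 0.6, -0.4]
width: 0.275
gripper_force: 12.0
```

```bash
python3 - <<'E'
from kin import *
st()
plan(((.4697,-.1013,.0975),pose(7,-30,1),2))
E
```

```text
t 51.65 p [ 0.4694 -0.1018  0.1   ] q [ 0.588  0.869 -0.912  1.639  0.558  1.518  1.185] F [ 0.4  0.6 -0.4] w 25.2 g 12.0 xdir [-0.858 -0.106  0.502] z [-0.498 -0.062 -0.865]
2 x [-0.0008, 0.0002, 0.001, -0.0005, -0.0011, 0.0001]
```

Emit:
arm_command --targets '[[[-0.0007,0,0.0011,0,0,0],[-0.0007,0,0.0011,0,0,0],[0,0,0,0,0,0]]]'

```text
clock: 52.02
position: [0.4694, -0.1018, 0.0971]
ee_rot: [0.16, -2.611, 0.044]
force: [-0.5, -0.5, 0.0]
width: 0.28
gripper_force: 12.0
```

Emit:
arm_command --targets '[[[0,0,0,0,0,0],[0,0,0,0,0,0],[0,0,0,0,0,0],[0,0,0,0,0,0]]]' --jaw 0.034

```text
clock: 52.52
position: [0.4695, -0.1018, 0.0973]
ee_rot: [0.16, -2.611, 0.044]
force: [-0.7, -0.7, -0.6]
width: 0.368
gripper_force: 0.0
```

Emit:
arm_command --targets '[[[0.005,0,-0.0087,0,0,0],[0.01,0,-0.0173,0,0,0],[0.015,0,-0.026,0,0,0],[0.02,0,-0.035,0,0,0],[0.015,0.03,-0.025,0,0,0],[0,0.05,0,0,0,0],[0,0.05,0,0,0,0],[0,0.05,0,0,0,0],[0,0,0,0,0,0]]]'

```text
clock: 53.65
position: [0.4464, 0.0811, 0.2287]
ee_rot: [0.171, -2.613, 0.043]
force: [0.1, -0.5, -0.3]
width: 0.371
gripper_force: 0.0
```

```bash
python3 - <<'E'
from kin import *
st()
for n in("scene","top"):
    im,w=get(n,n+"12.png")
    p=near(w,(.4645,-.102),.06,.099,.13); p=p[((p[:,:2]-[.459,-.0575])@[.122,-.993])>.025]; print("laid",rect(p),np.percentile(p[:,2],90) if len(p) else 0)
    print(n,"lid",rect(near(w,(.713,.038),.1,.05,.062)),rect(near(w,(.713,.038),.06,.07,.1)))
plan(((.711,.038,.16),pose(7,0,1),14),); path((.711,.038,.16),pose(7,0,1))
q=arm.observe()["joints"];p=arm.observe()["position"]
sim(q,[(p,7,-30,1),((.711,.038,.16),7,0,1),((.711,.038,.085),7,0,1),((.711,.038,.22),7,0,1),((.459,-.0575,.22),7,0,1),((.459,-.0575,.15),7,0,1)],KX,SG)
E
```

```text
t 53.65 p [0.4464 0.0811 0.2287] q [ 0.364  0.713 -1.014  1.583  0.328  1.637  0.974] F [ 0.1 -0.5 -0.3] w 34.1 g 0.0 xdir [-0.858 -0.113  0.5  ] z [-0.496 -0.063 -0.866]
laid (array([ 464.5, -100.5]), array([87. , 26.2]), 5.3) 0.1110346648473834
scene lid (array([713.9,  40.3]), array([124.5, 144.5]), 7.0) (array([715.1,  39.7]), array([45.1, 12.5]), 7.0)
laid (array([0., 0.]), array([0., 0.]), 0.0) 0
top lid (array([736.1, -15. ]), array([102.8,  43.8]), 24.9) (array([0., 0.]), array([0., 0.]), 0.0)
14 x [-0.0192, -0.0051, -0.0004, -0.0001, -0.0375, 0.0001]
[[0.51, 0.067, 0.198], [0.575, 0.057, 0.177], [0.642, 0.047, 0.164]]
   err 0.000 step 0.03 [ 0.35  0.82 -0.93  1.42  0.67  1.23  1.05]
   err 0.000 step 0.01 [ 0.34  0.88 -0.88  1.48  0.72  1.12  1.01]
   err 0.000 step 0.02 [ 0.36  0.77 -0.96  1.36  0.63  1.33  1.09]
   err 0.000 step 0.06 [ 0.92  0.41 -1.18  1.98  0.44  1.04  1.24]
   err 0.000 step 0.01 [ 0.81  0.49 -1.07  2.06  0.55  0.91  1.13]
```

Emit:
arm_command --targets '[[[-0.0192,-0.0051,-0.0004,0,-0.0375,0],[-0.0192,-0.0051,-0.0004,0,-0.0375,0],[-0.0192,-0.0051,-0.0004,0,-0.0375,0],[-0.0192,-0.0051,-0.0004,0,-0.0375,0],[-0.0192,-0.0051,-0.0004,0,-0.0375,0],[-0.0192,-0.0051,-0.0004,0,-0.0375,0],[-0.0192,-0.0051,-0.0004,0,-0.0375,0]]]' --jaw 0.034

```text
clock: 54.62
position: [0.576, 0.0565, 0.175]
ee_rot: [0.177, -2.876, 0.024]
force: [0.4, -0.8, -0.2]
width: 0.37
gripper_force: 0.0
```

Emit:
arm_command --targets '[[[-0.0192,-0.0051,-0.0004,0,-0.0375,0],[-0.0192,-0.0051,-0.0004,0,-0.0375,0],[-0.0192,-0.0051,-0.0004,0,-0.0375,0],[-0.0192,-0.0051,-0.0004,0,-0.0375,0],[-0.0192,-0.0051,-0.0004,0,-0.0375,0],[-0.0192,-0.0051,-0.0004,0,-0.0375,0],[-0.0192,-0.0051,-0.0004,0,-0.0375,0],[0,0,0,0,0,0],[0,0,0,0,0,0],[0,0,0,0,0,0]]]'

```text
clock: 55.88
position: [0.7106, 0.0378, 0.158]
ee_rot: [0.194, -3.134, 0.001]
force: [0.3, 0.5, 0.9]
width: 0.373
gripper_force: 0.0
```

```bash
python3 - <<'E'
from kin import *
st()
for n in("scene","top"):
    im,w=get(n,n+"13.png")
    for sl,zz in((1,.099),):
        p=near(w,(.4645,-.102),.06,zz,.13); p=p[((p[:,:2]-[.459,-.0575])@[.122,-.993])>.025]; print("laid",rect(p),np.percentile(p[:,2],90) if len(p) else 0)
    print(n,"lid",rect(near(w,(.713,.038),.1,.05,.062)),rect(near(w,(.713,.038),.06,.07,.1)),"upper",rect(near(w,(.459,-.0575),.095,.062,.08)))
plan(((.713,.0388,.105),pose(7,0,1),3),((.713,.0388,.082),pose(7,0,1),2))
E
```

```text
t 55.88 p [0.7106 0.0378 0.158 ] q [ 0.368  0.831 -0.935  1.377  0.673  1.267  1.087] F [0.3 0.5 0.9] w 34.3 g 0.0 xdir [-0.992 -0.123  0.001] z [-0.001 -0.001 -1.   ]
laid (array([ 464.8, -100.4]), array([84.9, 26. ]), 7.3) 0.11100809436704566
scene lid (array([714.4,  40.1]), array([123.2, 145.2]), 6.7) (array([716. ,  40.1]), array([43.6, 13.8]), 10.5) upper (array([461.4, -55.3]), array([123.4, 144.7]), 7.0)
laid (array([ 462.9, -104. ]), array([83.5, 25.4]), 7.2) 0.11185238397474713
top lid (array([709.8,  41.9]), array([121.4, 131.4]), 6.7) (array([705. ,  34.9]), array([34.3, 11.6]), 9.1) upper (array([458. , -59.5]), array([121.9, 143.5]), 6.9)
3 x [-0.0008, 0.0003, 0.0177, -0.0002, -0.0004, 0.0004]
2 x [-0.0, 0.0, 0.0115, 0.0, 0.0, -0.0]
```

Emit:
arm_command --targets '[[[-0.0008,0.0003,0.0177,0,0,0],[-0.0008,0.0003,0.0177,0,0,0],[-0.0008,0.0003,0.0177,0,0,0],[0,0,0.0115,0,0,0],[0,0,0.0115,0,0,0],[0,0,0,0,0,0]]]'

```text
clock: 56.72
position: [0.7128, 0.0384, 0.0808]
ee_rot: [0.193, -3.133, 0.002]
force: [0.3, -0.1, -0.1]
width: 0.374
gripper_force: 0.0
```

Emit:
arm_command --targets '[[[0,0,0,0,0,0],[0,0,0,0,0,0],[0,0,0,0,0,0],[0,0,0,0,0,0],[0,0,0,0,0,0],[0,0,0,0,0,0]]]' --jaw 0 --newtons 30

```text
clock: 57.48
position: [0.7135, 0.0387, 0.0825]
ee_rot: [0.193, -3.136, 0.001]
force: [-0.5, -0.6, 5.2]
width: 0.129
gripper_force: 30.0
```

```bash
python3 - <<'E'
from kin import *
st()
E
```

```text
t 57.48 p [0.7135 0.0387 0.0825] q [ 0.353  0.904 -0.893  1.435  0.734  1.155  1.041] F [-0.5 -0.6  5.2] w 11.8 g 30.0 xdir [-0.992 -0.122  0.   ] z [-0.    -0.001 -1.   ]
```

Emit:
arm_command --targets '[[[0,0,-0.02,0,0,0],[0,0,-0.04,0,0,0],[0,0,-0.045,0,0,0],[0,0,-0.045,0,0,0],[0,0,0,0,0,0]]]'

```text
clock: 58.1
position: [0.7147, 0.0401, 0.2373]
ee_rot: [-0.193, 3.13, 0.001]
force: [-0.6, -0.4, -1.7]
width: 0.129
gripper_force: 30.0
```

```bash
python3 - <<'E'
from kin import *
st()
plan(((.460,-.0573,.225),pose(7,0,1),10))
E
```

```text
t 58.1 p [0.7147 0.0401 0.2373] q [ 0.363  0.771 -0.964  1.277  0.622  1.392  1.132] F [-0.6 -0.4 -1.7] w 11.8 g 30.0 xdir [-0.992 -0.123 -0.006] z [ 0.006  0.001 -1.   ]
10 x [0.0265, -0.0065, 0.0011, 0.0, 0.0006, 0.0001]
```

Emit:
arm_command --targets '[[[0.0265,-0.0065,0.0011,0,0,0],[0.0265,-0.0065,0.0011,0,0,0],[0.0265,-0.0065,0.0011,0,0,0],[0.0265,-0.0065,0.0011,0,0,0],[0.0265,-0.0065,0.0011,0,0,0],[0.0265,-0.0065,0.0011,0,0,0],[0.0265,-0.0065,0.0011,0,0,0],[0.0265,-0.0065,0.0011,0,0,0],[0.0265,-0.0065,0.0011,0,0,0],[0.0265,-0.0065,0.0011,0,0,0]]]'

```text
clock: 59.35
position: [0.4568, -0.0587, 0.2206]
ee_rot: [0.193, -3.133, 0.001]
force: [0.2, -0.5, -2.1]
width: 0.13
gripper_force: 30.0
```

Emit:
arm_command --targets '[[[0,0,0,0,0,0],[0,0,0,0,0,0],[0,0,0,0,0,0]]]'

```text
clock: 59.72
position: [0.4589, -0.0578, 0.2212]
ee_rot: [0.194, -3.135, 0.0]
force: [0.8, 0.4, -0.6]
width: 0.132
gripper_force: 30.0
```

```bash
python3 - <<'E'
from kin import *
st()
plan(((.460,-.0573,.17),pose(7,0,1),5),((.460,-.0573,.162),pose(7,0,1),4))
E
```

```text
t 59.73 p [ 0.4589 -0.0578  0.2212] q [ 0.909  0.431 -1.17   1.923  0.45   1.086  1.247] F [ 0.8  0.4 -0.6] w 12.1 g 30.0 xdir [-0.992 -0.123  0.001] z [-0. -0. -1.]
5 x [-0.0002, 0.0001, 0.0102, -0.0, -0.0001, 0.0002]
4 x [-0.0, 0.0, 0.002, 0.0, 0.0, -0.0]
```

Emit:
arm_command --targets '[[[-0.0002,0.0001,0.0102,0,0,0],[-0.0002,0.0001,0.0102,0,0,0],[-0.0002,0.0001,0.0102,0,0,0],[-0.0002,0.0001,0.0102,0,0,0],[-0.0002,0.0001,0.0102,0,0,0],[0,0,0.0055,0,0,0],[0,0,0.0055,0,0,0],[0,0,0,0,0,0],[0,0,0,0,0,0]]]'

```text
clock: 60.85
position: [0.4594, -0.0577, 0.1594]
ee_rot: [0.193, -3.135, 0.001]
force: [-0.3, -0.9, -2.2]
width: 0.128
gripper_force: 30.0
```

```bash
python3 - <<'E'
from kin import *
st()
plan(((.4597,-.0573,.148),pose(7,0,1),5))
for n in("scene","top"):
    im,w=get(n,n+"14.png"); print(n,rect(near(w,(.46,-.0575),.1,.124,.139)))
a=cv2.imread("pics/scene14.png"); cv2.imwrite("pics/s14c.png",cv2.resize(a[120:270,150:330],None,fx=4,fy=4,interpolation=2))
E
```

```text
t 60.85 p [ 0.4594 -0.0577  0.1594] q [ 0.832  0.503 -1.094  2.003  0.548  0.968  1.154] F [-0.3 -0.9 -2.2] w 11.7 g 30.0 xdir [-0.992 -0.123  0.001] z [-0.001 -0.001 -1.   ]
5 x [-0.0001, 0.0001, 0.0023, -0.0002, -0.0001, 0.0001]
scene (array([461.2, -56.2]), array([123.6, 145. ]), 7.3)
top (array([433.8,  -8. ]), array([130.7,  65.7]), 34.3)
```

View pics/s14c.png

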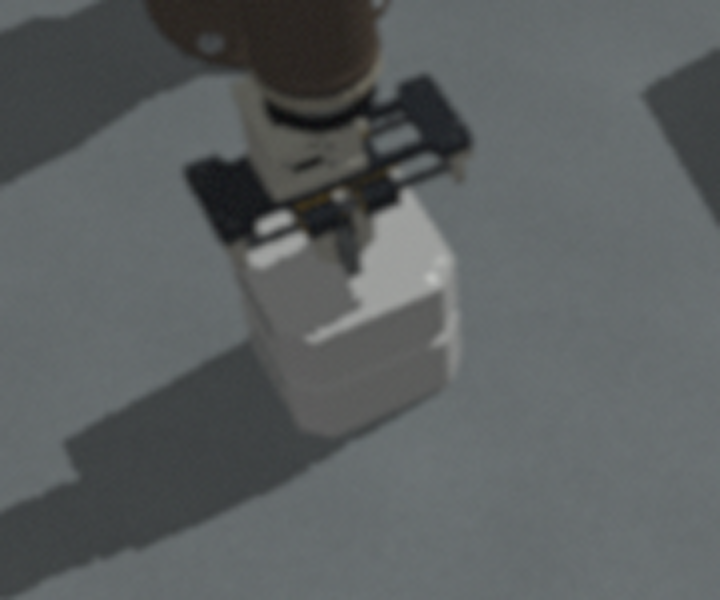

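The lid, top at (400,250) in the crop, hangs squarely over the second tray with cut corners matching at (445,270). In scene-camera readings lid and tray agree to about 1 mm. Lowering.

Emit:
arm_command --targets '[[[0,0.0006,0.0023,0,0,0],[0,0,0.0023,0,0,0],[0,0,0.0023,0,0,0],[0,0,0.0023,0,0,0],[0,0,0,0,0,0]]]'

```text
clock: 61.58
position: [0.459, -0.0571, 0.1498]
ee_rot: [0.193, -3.134, 0.001]
force: [0.4, -0.7, -1.0]
width: 0.128
gripper_force: 30.0
```

Emit:
arm_command --targets '[[[0,0,0.0015,0,0,0],[0,0,0.0015,0,0,0],[0,0,0,0,0,0]]]'

```text
clock: 61.95
position: [0.459, -0.0571, 0.1469]
ee_rot: [0.193, -3.134, 0.001]
force: [0.4, 0.3, -1.9]
width: 0.13
gripper_force: 30.0
```

Emit:
arm_command --targets '[[[0,0,0.001,0,0,0],[0,0,0,0,0,0]]]'

```text
clock: 62.2
position: [0.4592, -0.0571, 0.1463]
ee_rot: [0.193, -3.135, 0.002]
force: [-2.4, -1.5, 5.4]
width: 0.132
gripper_force: 30.0
```

Emit:
arm_command --targets '[[[0,0,0,0,0,0],[0,0,0,0,0,0],[0,0,0,0,0,0]]]' --jaw 0.034

```text
clock: 62.58
position: [0.4591, -0.0571, 0.1459]
ee_rot: [0.193, -3.135, 0.001]
force: [-0.1, 0.4, -0.2]
width: 0.363
gripper_force: 0.0
```

Emit:
arm_command --targets '[[[0,0,-0.02,0,0,0],[0,0,-0.03,0,0,0],[0,0,-0.04,0,0,0],[0,0.05,-0.03,0,0,0],[0,0.06,0,0,0,0],[0,0.06,0,0,0,0],[0,0.06,0,0,0,0],[0,0,0,0,0,0]]]'

```text
clock: 63.58
position: [0.4291, 0.1772, 0.2666]
ee_rot: [-0.209, 3.134, 0.003]
force: [-0.7, -0.6, -0.7]
width: 0.372
gripper_force: 0.0
```

```bash
python3 - <<'E'
from kin import *
st()
for n in("scene","top"):
    im,w=get(n,n+"15.png"); p=near(w,(.46,-.0575),.08,.105,.13); f=near(w,(.46,-.0575),.05,.14,.175)
    print(n,"lid",rect(p),np.median(p[:,2]),"tilt",np.round(np.linalg.lstsq(np.c_[p[:,:2],np.ones(len(p))],p[:,2],rcond=None)[0],4),"fin",rect(f),np.percentile(f[:,2],90),"upper-ledge",rect(near(w,(.459,-.0575),.11,.055,.075)))
im=cv2.imread("pics/scene15.png"); cv2.imwrite("pics/s15c.png",cv2.resize(im[60:300,130:430],None,fx=2.5,fy=2.5,interpolation=2))
E
```

```text
t 63.58 p [0.4291 0.1772 0.2666] q [ 0.419  0.368 -1.175  1.855  0.369  1.164  0.822] F [-0.7 -0.6 -0.7] w 34.1 g 0.0 xdir [-0.991 -0.133 -0.   ] z [ 0.     0.002 -1.   ]
scene lid (array([460.5, -55.7]), array([126.1, 144.7]), 7.0) 0.12022302706576682 tilt [-0.0237  0.0045  0.1311] fin (array([461.8, -56.2]), array([46.2, 11.2]), 7.9) 0.15765047778041175 upper-ledge (array([490.3, -77.8]), array([173.6,  87. ]), 62.1)
top lid (array([458.3, -59.8]), array([122.8, 144.3]), 6.9) 0.11882255366583605 tilt [-0.0002 -0.0014  0.1188] fin (array([457.5, -59.6]), array([43.4, 11.9]), 7.3) 0.15881616067684887 upper-ledge (array([402.8, -52.3]), array([158.5,  61.1]), 71.1)
```

View pics/s15c.png

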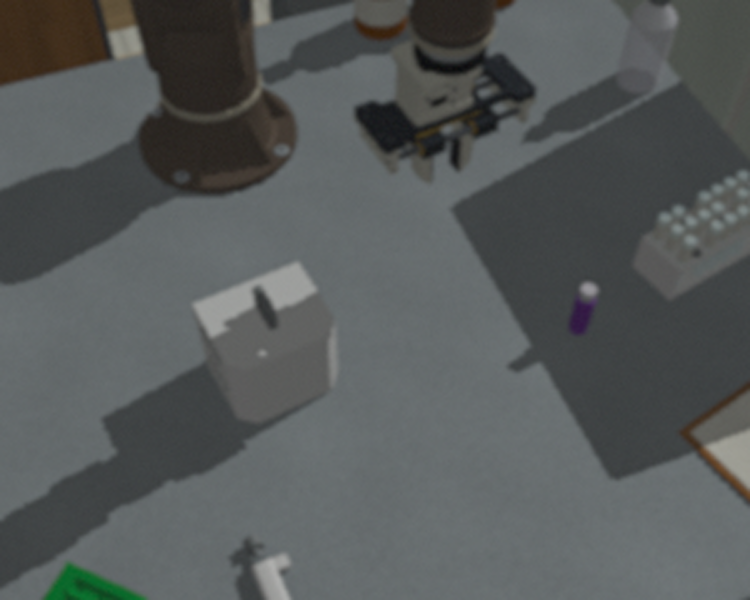

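The stack stands closed at (265,340) in the crop with the lid level. Lid top reads 0.120 and 0.119 m in the two cameras, against 0.120 expected. The purple bottle is untouched at (583,310) and the gripper is clear, so I'm handing in.

```bash
python3 -c "
from cell import arm
print(arm.sign_off())"
```

```text
the job is handed in; nothing more can be done
None
```

I handed the job in at about 64 s: two bottles lie in the bottom tray and one in the second tray (three were there at the start), the second tray is stacked on it, and the lid closes the stack, level at the expected 0.12 m.

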